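# Lock a cupcake-liner tub by pressing its two lid tabs on the leveller bar

## Task

The lid of the clear square tub of cupcake liners has two push-in locking tabs sticking out of neighbouring sides. Hold the tub by the grip on its lid and press first the wide tab, then (after turning the tub) the narrow tab fully home by pushing each one squarely and gently against the flat crossbar of the steel leveller frame, which is higher than the tabs of a standing tub and lies under a canopy. Then set the tub down gently, upright, in the middle of the cork mat and let go, leaving the other things where they are.

Things in the scene. Friction and masses are not known exactly. Their poses are not given: they have to be found in the camera images.
- tub: Clear square tub with liners inside, 90 x 90 mm, fixed white lid 94 x 94 mm from z = 60 to 74 mm, about 0.3 kg. A square white grip, 26 x 26 mm, faces square with the tub's, stands on the lid's centre from z = 74 to 120 mm. Origin: centre of the underside, z up. The wide tab is on the +x side, the narrow tab on the +y side; -x and -y sides are plain.
- tub_grip (a point): Point on the tub's axis in the lid grip, 102 mm above the tub's underside: a good height to hold the grip (18 mm below its top, 28 mm above the lid); axes as the tub's.
- wide_tab (a joint): Travel (m) of the wide tab (grey, 52 mm wide, 12 high, centred 67 mm above the tub's underside): 0 = out (face 60 mm from the tub's axis), 0.010 = fully home, a hard stop (face 50 mm from the axis, 3 mm proud of the lid). About 4 N of friction; it stays where pushed.
- narrow_tab (a joint): Travel of the narrow tab (grey, 20 mm wide, otherwise like the wide one), in m: 0 = fully out, 0.010 = fully home.
- wide_tab_face (a point): Centre of the outer face of the wide tab; its x axis points out of the tub (the tub's +x).
- narrow_tab_face (a point): Centre of the outer face of the narrow tab; its x axis points out of the tub (the tub's +y).
- leveller: Fixed steel frame; origin on the counter under the crossbar, front to -x, y along the bar. 14 mm posts at y = +-165 mm. Flat upright crossbar between them, front face at x = -7 mm, 10 mm thick, z = 94 to 120 mm. Canopy above: underside z = 190 mm, x = -52 to 50 mm, 344 mm wide, front lip at x = -52 to -48 mm rising to z = 240 mm, small tins on it. Open at the front below the canopy.
- crossbar (a point): Middle of the crossbar's front face, where a tab should be pressed: x = -7, y = 0, z = 107 mm in the leveller's frame; axes as the leveller's (pressing direction +x).
- cork_mat: Fixed square cork mat, 150 x 150 x 6 mm, flat on the counter. Origin: centre of its underside, so its top is 6 mm above.
- glass_bowl: Bystander: glass bowl, 150 mm across, 70 mm high. Origin: centre of its underside.
- spatula: Bystander: red silicone spatula, 180 mm long, lying flat. Origin: under its middle, x along its length.
- sprinkle_jar: Bystander: glass jar with steel cap, 54 mm across, 85 mm high. Origin: centre of its underside.
- ramekin: Bystander: white ceramic ramekin, 80 mm across, 45 mm high. Origin: centre of its underside.
- nozzle: Bystander: steel piping nozzle, a cone 30 mm across, 45 mm high. Origin: centre of its underside.
- liner_stack: Bystander: loose stack of liners, 68 mm across at the top, 35 mm high. Origin: centre of its underside.
- cutter: Bystander: round steel pastry cutter, 70 mm across, 30 mm high. Origin: centre of its underside.

How it is judged:
By the outcome, as a careful person would: the job done as asked, in the order asked, and still so for the second after the job is handed in, with the robot touching nothing.
It also fails if it takes over 69 s, if anything falls off the work surface, if the arm or the gripper's body presses on something with over 40 N, if the wrist force passes 120 N, or if a joint passes its speed limit or range.

## Robot

A 6-joint arm with a two-finger parallel gripper is mounted at the origin on the work surface. World frame = base frame: x ahead of the robot, y to its left, z up, the work surface at z = 0. Lengths are in m, angles in rad, forces in N, time in s.
With the tool pointing down it reaches from about 0.35 to 0.85 m from the base axis. Payload 8.1 kg.
Tool frame: the origin (TCP) lies on the centre line of the jaws, within the pads' length; the fingertips stand 11 mm ahead of it and the grasp point (between the pads) lies 8 mm behind it; z points along the fingers, y is the line along which they close (so a half turn about z gives the same grasp; the last joint's range is limited). The gripper opens to 85 mm and grips with 20 to 120 N. Pads are 22 mm wide; open, the fingers measure 114 mm over their backs; the gripper's body (76 mm by 85 mm) begins 54 mm behind the grasp point. The pads swing forward as they close: fully open they stand 13 mm farther back than shut.
Start: joints at [1.239, 0.13, 1.488, -0, 1.523, -0.085], TCP at [0.147, 0.582, 0.242] pointing down, gripper open.
Joint ranges: [-2.96, 2.96], [-0.89, 2.26], [0.02, 2.5], [-1.34, 4.48], [0, 2.73], [-2.66, 2.66]. Speed limits (rad/s): [2.39, 2.39, 2.79, 3.14, 3.14, 3.14].

## Interface

Orientations are given as a unit quaternion [x, y, z, w].
In Python, from workcell import readout, imaging, close_job, nets gives the robot as it stands.
- The arm moves only by the tool play_rows, never from a script. Its argument "commands" is a list of rows, each an object of numbers: "tx", "ty", "tz": the shift along the tool's x, y, z in m; "ax", "ay", "az": the turn, a rotation vector about the tool's x, y, z in rad; "gripper": the opening, from -1 (shut) to 1 (fully open). In form: [{"tx": .., "ty": .., "tz": .., "ax": .., "ay": .., "az": .., "gripper": ..}, ...]. A call has 1 to 12 rows; each row shifts and turns the commanded pose from where the row before left it, along the tool's axes as they then stand; what a row does not reach is not made up. A row lasts 1/8 s, in which the tool goes at most 62.5 mm and 10.7 degrees, less where a joint would pass 70% of its speed; a pose out of reach is approached as far as the arm can. A call with a gripper value outside its range is refused whole. The fingers move at their own pace and stop on an object; "squeeze" is the grip in N (left out, the last holds). Time passes only in rows, so rows that do not move let the fingers close. It gives the time, the measured TCP pose, the force, the opening and the grip force at its end, in the units of the state.
- readout.state(): the state, without advancing time (a new reading comes with each control period).
- imaging.capture(name): name is "scene" or "top" or "wrist"; returns (picture, depth): 384x512x3 uint8, blue, green, red; 384x512 float32, m along the optical axis (not along the pixel's ray), 0 where there is no reading.
- imaging.camera_info(name): a dict with "vertical_fov" (degrees; the focal length in pixels is half the picture's height over the tangent of half this angle, whatever the lens; pixels are square), "cx", "cy" (the principal point, pixels), "world_from_camera" (4x4, takes a point from camera to world coordinates). Camera axes: x right, y up, looking along -z (the intrinsics and any distortion apply to the point x, -y, -z); pixel columns grow to the right and rows downward; lengths in m; the calibration is good to about 2 mm. A picture is of the moment at which its call begins: read the wrist's pose just before it. camera_info takes no time and is no camera call; for the wrist camera it gives the pose at the moment of the call.
- close_job(): hands the job in; it is judged then, once.
Trained networks look in the newest picture that a camera, given by its name, has taken for a name from the list of things; names that differ only in an ending like _2 or _b are one class to them, and where a whole thing is asked for, a point or a joint stands for the part that bears it (a point fixed in the world has none). Each returns a list of dicts, best first, with "conf" (0 to 1); they miss things now and then, are a little off and sometimes report something else, mostly with a low value. They report only what shows in the picture. A call takes as long as a camera call.
- nets.spot_in(camera, query): "bbox" ([left, top, right, bottom] in pixels, round what is visible of it).
- nets.silhouettes(camera, query): "mask" (384x512 bool, what is visible of it) and "bbox" ([left, top, right, bottom] in pixels, round what is visible of it).
The state is a dict: "time_s": time; "qpos": joint angles; "qd": joint speeds; "joint_efforts": joint torques, N m; "position": TCP position; "ee_rot": TCP orientation; "force": force on the tool from outside, world axes, zero at the start; "moment": the same for the moment, N m; "grip_width": finger opening in m; "finger_force": force on a finger pad.
Only numpy, scipy, OpenCV 4.12 (cv2) and the standard library are available. Lean on these libraries where they do the work, as an engineer would, in place of code of your own. Each camera call takes 0.05 s, during which the arm holds its last target. There are 200 camera calls.

## Working session

There is one attempt and no reset: what is moved stays moved. The work goes in short steps, Python scripts to look and compute and a tool call to move; the robot and the scene stay as the last step left them, time stands still between calls to the robot, and variables do not carry over. Pictures are saved under pics/ and viewed, at most 10 in all, crops included, and the job is handed in when it is done.

Besides the shell and the picture viewer there is one more tool, called after "Emit:" as name(argument=value, ...) on one line, values as JSON. play_rows: Moves the arm, as the interface text tells. Its arguments: {"type":"object","properties":{"commands":{"type":"array","items":{"type":"object","properties":{"tx":{"type":"number"},"ty":{"type":"number"},"tz":{"type":"number"},"ax":{"type":"number"},"ay":{"type":"number"},"az":{"type":"number"},"gripper":{"type":"number"}}}},"squeeze":{"type":"number"}},"required":["commands"]}

```bash
mkdir -p pics
cat > h.py <<'E'
import numpy as np, cv2
from workcell import readout, imaging, close_job, nets
def cloud(name):
    ci=imaging.camera_info(name); im,d=imaging.capture(name)
    f=192/np.tan(np.radians(ci["vertical_fov"])/2)
    v,u=np.mgrid[:384,:512]
    P=np.stack([(u-ci["cx"])/f*d,-(v-ci["cy"])/f*d,-d,np.ones_like(d)],-1)@np.array(ci["world_from_camera"]).T
    P=P[...,:3].copy(); P[d==0]=np.nan
    return im,P
E
python3 - <<'E'
from h import *
for c in("scene","top"):
    ci=imaging.camera_info(c); print(c,{k:(np.round(v,3).tolist() if k=="world_from_camera" else v) for k,v in ci.items()})
    im,P=cloud(c); cv2.imwrite(f"pics/{c}0.png",im); np.save(c,P)
    for q in("tub","wide_tab","narrow_tab","leveller","cork_mat","glass_bowl","sprinkle_jar","ramekin","nozzle","liner_stack","cutter","spatula"):
        for r in nets.silhouettes(c,q)[:2]:
            m=r["mask"]; p=P[m]; p=p[~np.isnan(p[:,0])]
            if len(p): print(q,round(r["conf"],2),np.round(r["bbox"]).tolist(),"med",np.median(p,0).round(3),"lo",np.percentile(p,2,0).round(3),"hi",np.percentile(p,98,0).round(3))
print(readout.state())
E
```

```text
scene {'vertical_fov': 57.376167847940216, 'cx': 255.7761069470162, 'cy': 198.38295169745308, 'world_from_camera': [[0.7, -0.514, 0.496, 1.085], [0.714, 0.499, -0.491, -0.498], [0.004, 0.698, 0.716, 0.827], [0.0, 0.0, 0.0, 1.0]]}
tub 0.78 [256.0, 139.0, 296.0, 178.0] med [0.465 0.194 0.072] lo [0.414 0.161 0.007] hi [0.511 0.263 0.12 ]
wide_tab 0.51 [285.0, 160.0, 295.0, 170.0] med [0.508 0.218 0.071] lo [0.496 0.198 0.063] hi [0.515 0.244 0.075]
leveller 0.44 [100.0, 278.0, 134.0, 313.0] med [ 0.52  -0.437  0.022] lo [ 0.497 -0.471  0.002] hi [ 0.57  -0.404  0.046]
glass_bowl 0.92 [335.0, 156.0, 382.0, 190.0] med [0.685 0.391 0.042] lo [0.624 0.291 0.002] hi [0.76  0.431 0.071]
sprinkle_jar 0.68 [190.0, 296.0, 216.0, 333.0] med [ 0.736 -0.322  0.074] lo [ 0.703 -0.343  0.005] hi [ 0.749 -0.294  0.087]
ramekin 0.94 [96.0, 280.0, 134.0, 315.0] med [ 0.521 -0.439  0.022] lo [ 0.494 -0.473  0.001] hi [ 0.57  -0.404  0.046]
ramekin 0.23 [211.0, 153.0, 343.0, 304.0] med [ 0.702 -0.05   0.195] lo [ 0.633 -0.201  0.002] hi [0.764 0.142 0.244]
nozzle 0.57 [313.0, 144.0, 321.0, 153.0] med [0.
[... 2268 characters left out ...]
 0.088 0.022]
{'time_s': 1.3, 'qpos': array([ 1.23858670e+00,  1.30377749e-01,  1.48819180e+00, -5.11882212e-06,
        1.52297277e+00, -8.53693749e-02]), 'qd': array([-0.00263862,  0.00093923,  0.00039592,  0.0011416 ,  0.00082457,
       -0.00010091]), 'joint_efforts': array([-1.34978905e-03, -5.69365704e+01, -5.00824177e+01, -5.11028047e-04,
        2.50594960e-03, -1.33810335e-05]), 'position': array([0.14657329, 0.58184133, 0.24231003]), 'ee_rot': array([1.23106909e-01, 9.92393414e-01, 2.40940909e-05, 7.71823124e-06]), 'force': array([-0.2744285 ,  0.04812139,  0.24834389]), 'moment': array([ 0.04285138, -0.00647991, -0.0136941 ]), 'finger_force': 0.0, 'grip_width': 0.0852948093627657}
```

Run:
```python
from h import *
s=cv2.imread("pics/scene0.png"); t=cv2.imread("pics/top0.png")
a=cv2.resize(s[125:325,180:400],None,fx=2,fy=2,interpolation=cv2.INTER_CUBIC)
b=cv2.resize(t[80:270,140:390],None,fx=2,fy=2,interpolation=cv2.INTER_CUBIC)
c=cv2.resize(t[195:260,150:220],None,fx=5,fy=5,interpolation=cv2.INTER_CUBIC)
d=cv2.resize(s[130:190,245:310],None,fx=5,fy=5,interpolation=cv2.INTER_CUBIC)
def put(*L):
    H=max(i.shape[0] for i in L); return np.hstack([cv2.copyMakeBorder(i,0,H-i.shape[0],0,0,0) for i in L])
cv2.imwrite("pics/m1.png",put(s[100:340,80:400],t[80:270,80:450])); cv2.imwrite("pics/m2.png",put(c,d))
T=np.load("top.npy"); S=np.load("scene.npy")
A=np.vstack([T.reshape(-1,3),S.reshape(-1,3)]); A=A[~np.isnan(A[:,0])]
def rect(p,n):
    (c,wh,an)=cv2.minAreaRect(p[:,:2].astype(np.float32)); print(n,len(p),np.round(c,4),np.round(wh,4),round(an,2),"z",np.median(p[:,2]).round(4))
for nm,Q in(("top",T),("scene",S)):
    Q=Q.reshape(-1,3);Q=Q[~np.isnan(Q[:,0])]
    near=np.hypot(Q[:,0]-.455,Q[:,1]-.21)<.09
    rect(Q[near&(Q[:,2]>.066)&(Q[:,2]<.082)],nm+" lid"); rect(Q[near&(Q[:,2]>.11)&(Q[:,2]<.13)],nm+" grip")
    lv=(abs(Q[:,0]-.7)<.11)&(abs(Q[:,1]+.025)<.2)
    k=Q[lv&(Q[:,2]>.18)&(Q[:,2]<.205)]; rect(k,nm+" canopy")
    k=Q[lv&(Q[:,2]>.215)&(Q[:,2]<.26)&(Q[:,0]<.69)]; rect(k,nm+" lip")
    k=Q[lv&(Q[:,2]>.098)&(Q[:,2]<.116)]
    if len(k)>5: rect(k,nm+" bar")
    k=Q[lv&(Q[:,2]>.03)&(Q[:,2]<.09)]
    if len(k)>5: rect(k,nm+" posts")
    m=(abs(Q[:,0]-.478)<.09)&(abs(Q[:,1]+.237)<.09)&(Q[:,2]>.0035)&(Q[:,2]<.012); rect(Q[m],nm+" mat")
```

```text
top lid 1186 [0.458 0.22 ] [0.1065 0.105 ] 11.86 z 0.0751
top grip 109 [0.4527 0.2136] [0.0259 0.0262] 11.49 z 0.121
top canopy 3514 [ 0.6992 -0.025 ] [0.3453 0.1031] 82.48 z 0.1956
top lip 758 [ 0.6763 -0.0223] [0.3422 0.0566] 82.44 z 0.2397
top mat 2767 [ 0.4779 -0.2369] [0.1781 0.1791] 89.68 z 0.0071
scene lid 477 [0.4598 0.2191] [0.1068 0.108 ] 10.43 z 0.0731
scene grip 58 [0.454  0.2107] [0.0276 0.0259] 13.88 z 0.1188
scene canopy 2823 [ 0.7012 -0.0248] [0.3454 0.1029] 82.6 z 0.194
scene lip 985 [ 0.6752 -0.022 ] [0.343  0.0554] 83.18 z 0.231
scene bar 422 [ 0.7078 -0.027 ] [0.3674 0.0214] 80.49 z 0.1074
scene posts 177 [ 0.703  -0.0254] [0.344  0.0182] 82.51 z 0.0628
scene mat 2007 [ 0.4807 -0.2315] [0.1705 0.1591] 1.75 z 0.0057
```

View pics/m1.png

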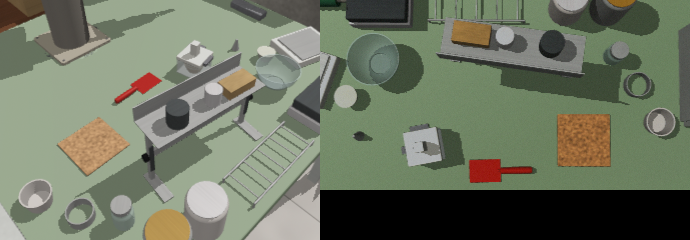

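View pics/m2.png

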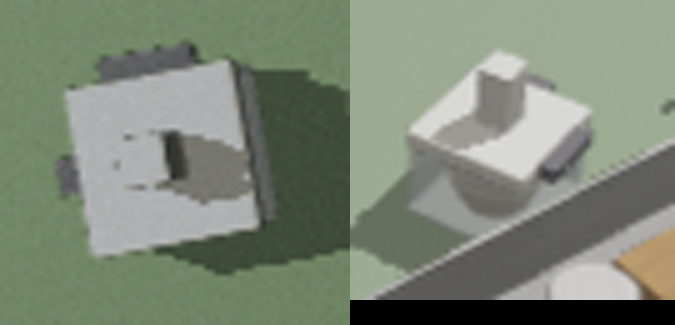

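Top view: the tub is at about pixel (185,227), wide tab facing +x and narrow tab facing +y (yaw about 11°). The leveller's front lip faces the robot at yaw about -7.5°, and the mat is at (346,220). A vertical gripper would hit the canopy lip, so I'll grasp with a 45° backward lean and regrasp between the two presses.

```bash
cat > p.py <<'E'
import json, numpy as np
from scipy.spatial.transform import Rotation as Ro
from workcell import readout
def tool(psi,lean):
    p,l=np.radians([psi,lean]); z=np.array([np.sin(l)*np.cos(p),np.sin(l)*np.sin(p),-np.cos(l)]); y=np.array([-np.sin(p),np.cos(p),0])
    return Ro.from_matrix(np.stack([np.cross(y,z),y,z],1))
def plan(wps,g=None):
    """wps: list of (grasp point xyz, psi, lean, rows)"""
    s=readout.state(); R=Ro.from_quat(s["ee_rot"]); p=s["position"]; out=[]
    print("t",round(s["time_s"],2),"q",s["qpos"].round(2),"G",(p-.008*R.as_matrix()[:,2]).round(4),"F",s["force"].round(1))
    for G,psi,l,n in wps:
        Rt=tool(psi,l); pt=np.array(G)+.008*Rt.as_matrix()[:,2]
        w=(R.inv()*Rt).as_rotvec()/n; dp=(pt-p)/n
        print("per row mm",round(1e3*np.linalg.norm(dp),1),"deg",round(np.degrees(np.linalg.norm(w)),1))
        for k in range(n):
            t=R.inv().apply(dp); r=dict(zip(("tx","ty","tz"),t.round(4)))
            r.update(zip(("ax","ay","az"),w.round(4))); r={a:float(b) for a,b in r.items() if abs(b)>5e-5}
            if g is not None: r["gripper"]=g
            out.append(r); R=R*Ro.from_rotvec(w)
        p=pt; R=Rt
    print(json.dumps(out))
def back(G,psi,l,d): return np.array(G)-d*tool(psi,l).as_matrix()[:,2]
E
python3 - <<'E'
from p import *
G=(.4533,.212,.102)
plan([(back(G,11.5,45,.12),11.5,45,12)])
E
```

```text
t 1.3 q [ 1.24  0.13  1.49 -0.    1.52 -0.09] G [0.1466 0.5818 0.2503] F [-0.3  0.   0.2]
per row mm 37.7 deg 4.3
[{"tx": -0.0264, "ty": -0.0265, "tz": 0.0051, "ax": -0.0146, "ay": -0.0643, "az": -0.0353}, {"tx": -0.025, "ty": -0.0275, "tz": 0.0064, "ax": -0.0146, "ay": -0.0643, "az": -0.0353}, {"tx": -0.0236, "ty": -0.0285, "tz": 0.0075, "ax": -0.0146, "ay": -0.0643, "az": -0.0353}, {"tx": -0.0221, "ty": -0.0294, "tz": 0.0086, "ax": -0.0146, "ay": -0.0643, "az": -0.0353}, {"tx": -0.0204, "ty": -0.0303, "tz": 0.0095, "ax": -0.0146, "ay": -0.0643, "az": -0.0353}, {"tx": -0.0187, "ty": -0.0311, "tz": 0.0103, "ax": -0.0146, "ay": -0.0643, "az": -0.0353}, {"tx": -0.0169, "ty": -0.0319, "tz": 0.011, "ax": -0.0146, "ay": -0.0643, "az": -0.0353}, {"tx": -0.015, "ty": -0.0326, "tz": 0.0115, "ax": -0.0146, "ay": -0.0643, "az": -0.0353}, {"tx": -0.0131, "ty": -0.0333, "tz": 0.012, "ax": -0.0146, "ay": -0.0643, "az": -0.0353}, {"tx": -0.0112, "ty": -0.0339, "tz": 0.0123, "ax": -0.0146, "ay": -0.0643, "az": -0.0353}, {"tx": -0.0092, "ty": -0.0344, "tz": 0.0124, "ax": -0.0146, "ay": -0.0643, "az": -0.0353}, {"tx": -0.0071, "ty": -0.0349, "tz": 0.0124, "ax": -0.0146, "ay": -0.0643, "az": -0.0353}]
```

Emit:
play_rows(commands=[{"tx":-0.026,"ty":-0.027,"tz":0.005,"ax":-0.0146,"ay":-0.0643,"az":-0.0353,"gripper":1},{"tx":-0.025,"ty":-0.027,"tz":0.006,"ax":-0.0146,"ay":-0.0643,"az":-0.0353},{"tx":-0.024,"ty":-0.028,"tz":0.008,"ax":-0.0146,"ay":-0.0643,"az":-0.0353},{"tx":-0.022,"ty":-0.029,"tz":0.009,"ax":-0.0146,"ay":-0.0643,"az":-0.0353},{"tx":-0.02,"ty":-0.03,"tz":0.01,"ax":-0.0146,"ay":-0.0643,"az":-0.0353},{"tx":-0.019,"ty":-0.031,"tz":0.01,"ax":-0.0146,"ay":-0.0643,"az":-0.0353},{"tx":-0.017,"ty":-0.032,"tz":0.011,"ax":-0.0146,"ay":-0.0643,"az":-0.0353},{"tx":-0.015,"ty":-0.033,"tz":0.012,"ax":-0.0146,"ay":-0.0643,"az":-0.0353},{"tx":-0.013,"ty":-0.033,"tz":0.012,"ax":-0.0146,"ay":-0.0643,"az":-0.0353},{"tx":-0.011,"ty":-0.034,"tz":0.012,"ax":-0.0146,"ay":-0.0643,"az":-0.0353},{"tx":-0.009,"ty":-0.034,"tz":0.012,"ax":-0.0146,"ay":-0.0643,"az":-0.0353},{"tx":-0.007,"ty":-0.035,"tz":0.012,"ax":-0.0146,"ay":-0.0643,"az":-0.0353}])

```text
invalid input at $.commands[1]: expected keys tx, ty, tz, ax, ay, az, gripper
```

Run:
```python
from p import *
from h import *
G=(.4533,.212,.102)
im,P=cloud("wrist"); cv2.imwrite("pics/w1.png",im)
Q=P.reshape(-1,3);Q=Q[~np.isnan(Q[:,0])]
near=np.hypot(Q[:,0]-.455,Q[:,1]-.21)<.09
for lo,hi in((.114,.128),(.066,.08),(.08,.115)):
    k=Q[near&(Q[:,2]>lo)&(Q[:,2]<hi)]
    if len(k)>5: print(len(k),cv2.minAreaRect(k[:,:2].astype(np.float32)),np.median(k[:,2]))
plan([(back(G,11.5,45,.12),11.5,45,1),(G,11.5,45,6)])
```

```text
t 1.35 q [ 1.24  0.13  1.49 -0.    1.52 -0.09] G [0.1466 0.5818 0.2503] F [-0.5  0.3 -0.3]
per row mm 452.7 deg 51.5
per row mm 20.0 deg 0.0
[{"tx": -0.3164, "ty": -0.3179, "tz": 0.0611, "ax": -0.1757, "ay": -0.772, "az": -0.4241}, {"tz": 0.02}, {"tz": 0.02}, {"tz": 0.02}, {"tz": 0.02}, {"tz": 0.02}, {"tz": 0.02}]
```

View pics/w1.png

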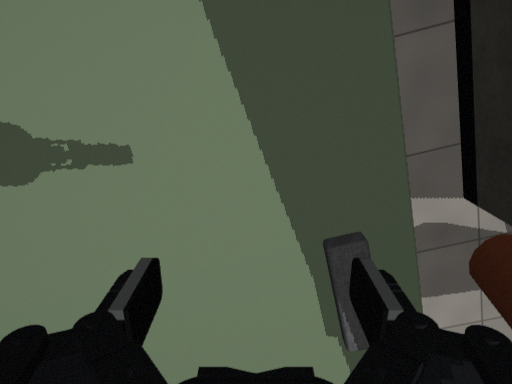

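The call was refused because every row needs all seven keys. Since nothing moved, the wrist picture only shows the counter below the start pose, with the fingers at (135,300) and (380,300).

Emit:
play_rows(commands=[{"tx":-0.026,"ty":-0.027,"tz":0.005,"ax":-0.0146,"ay":-0.0643,"az":-0.0353,"gripper":1},{"tx":-0.025,"ty":-0.027,"tz":0.006,"ax":-0.0146,"ay":-0.0643,"az":-0.0353,"gripper":1},{"tx":-0.024,"ty":-0.028,"tz":0.008,"ax":-0.0146,"ay":-0.0643,"az":-0.0353,"gripper":1},{"tx":-0.022,"ty":-0.029,"tz":0.009,"ax":-0.0146,"ay":-0.0643,"az":-0.0353,"gripper":1},{"tx":-0.02,"ty":-0.03,"tz":0.01,"ax":-0.0146,"ay":-0.0643,"az":-0.0353,"gripper":1},{"tx":-0.019,"ty":-0.031,"tz":0.01,"ax":-0.0146,"ay":-0.0643,"az":-0.0353,"gripper":1},{"tx":-0.017,"ty":-0.032,"tz":0.011,"ax":-0.0146,"ay":-0.0643,"az":-0.0353,"gripper":1},{"tx":-0.015,"ty":-0.033,"tz":0.012,"ax":-0.0146,"ay":-0.0643,"az":-0.0353,"gripper":1},{"tx":-0.013,"ty":-0.033,"tz":0.012,"ax":-0.0146,"ay":-0.0643,"az":-0.0353,"gripper":1},{"tx":-0.011,"ty":-0.034,"tz":0.012,"ax":-0.0146,"ay":-0.0643,"az":-0.0353,"gripper":1},{"tx":-0.009,"ty":-0.034,"tz":0.012,"ax":-0.0146,"ay":-0.0643,"az":-0.0353,"gripper":1},{"tx":-0.007,"ty":-0.035,"tz":0.012,"ax":-0.0146,"ay":-0.0643,"az":-0.0353,"gripper":1}])

```text
time_s: 2.85
position: [0.4071, 0.2419, 0.2084]
ee_rot: [-0.087, 0.928, 0.019, 0.361]
force: [0.6, 0.2, -0.9]
grip_width: 0.0856
finger_force: 0.0
```

```bash
sed -i 's/r={a:float(b) for a,b in r.items() if abs(b)>5e-5}/r={a:float(b)+0 for a,b in r.items()}/' p.py
python3 - <<'E'
from p import *
from h import *
G=(.4533,.212,.102)
s=readout.state(); C=np.array(imaging.camera_info("wrist")["world_from_camera"])
R=Ro.from_quat(s["ee_rot"]); print("cam in tool",R.inv().apply(C[:3,3]-s["position"]).round(3), "look",R.inv().apply(-C[:3,2]).round(2))
im,P=cloud("wrist"); cv2.imwrite("pics/w2.png",im)
Q=P.reshape(-1,3);Q=Q[~np.isnan(Q[:,0])]
near=np.hypot(Q[:,0]-.455,Q[:,1]-.21)<.09
for lo,hi in((.114,.128),(.066,.08),(.08,.115)):
    k=Q[near&(Q[:,2]>lo)&(Q[:,2]<hi)]
    if len(k)>5: print(len(k),cv2.minAreaRect(k[:,:2].astype(np.float32)),np.median(k[:,2]))
plan([(back(G,11.5,45,.12),11.5,45,1),(G,11.5,45,6)],1)
E
```

```text
cam in tool [ 0.085  0.    -0.131] look [-0.33  0.    0.94]
1046 ((0.45124050974845886, 0.21553313732147217), (0.028036490082740784, 0.026099180802702904), 11.266380310058594) 0.11960586210385622
11099 ((0.45653069019317627, 0.22243882715702057), (0.10712835937738419, 0.10462461411952972), 11.85607624053955) 0.07373550279232147
1660 ((0.4443652927875519, 0.21992066502571106), (0.035541340708732605, 0.01900942251086235), 60.352664947509766) 0.09855412654099334
t 2.9 q [ 0.68 -0.89  2.5  -0.45  0.92 -0.92] G [0.4042 0.2396 0.2157] F [0.8 0.8 1.6]
per row mm 62.6 deg 3.3
per row mm 20.0 deg 0.0
[{"tx": 0.0504, "ty": -0.0366, "tz": -0.006, "ax": -0.0388, "ay": -0.0417, "az": 0.0045, "gripper": 1}, {"tx": 0.0, "ty": 0.0, "tz": 0.02, "ax": 0.0, "ay": 0.0, "az": 0.0, "gripper": 1}, {"tx": 0.0, "ty": 0.0, "tz": 0.02, "ax": 0.0, "ay": 0.0, "az": 0.0, "gripper": 1}, {"tx": 0.0, "ty": 0.0, "tz": 0.02, "ax": 0.0, "ay": 0.0, "az": 0.0, "gripper": 1}, {"tx": 0.0, "ty": 0.0, "tz": 0.02, "ax": 0.0, "ay": 0.0, "az": 0.0, "gripper": 1}, {"tx": 0.0, "ty": 0.0, "tz": 0.02, "ax": 0.0, "ay": 0.0, "az": 0.0, "gripper": 1}, {"tx": 0.0, "ty": 0.0, "tz": 0.02, "ax": 0.0, "ay": 0.0, "az": 0.0, "gripper": 1}]
```

View pics/w2.png

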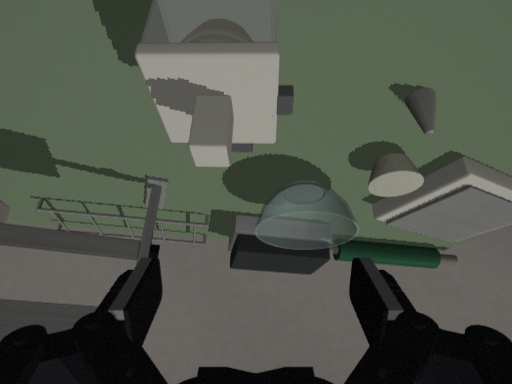

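The wrist picture shows the grip top at (212,150), with the wide tab beyond it at (242,145) and the narrow tab at (285,100). Two joints are on their range limits because a leaned tool can't reach this close to the base. I'll pick vertically, carry the tub out in front of the leveller, and lean the gripper there.

Run:
```python
from p import *
plan([((.453,.213,.20),11.5,0,4),((.453,.213,.103),11.5,0,4)],1)
```

```text
t 2.9 q [ 0.68 -0.89  2.5  -0.45  0.92 -0.92] G [0.4042 0.2396 0.2157] F [0.8 0.8 1.6]
per row mm 13.6 deg 10.7
per row mm 24.2 deg 0.0
[{"tx": -0.0038, "ty": -0.0085, "tz": 0.0099, "ax": -0.0096, "ay": 0.1859, "az": -0.0027, "gripper": 1}, {"tx": -0.0055, "ty": -0.0086, "tz": 0.0089, "ax": -0.0096, "ay": 0.1859, "az": -0.0027, "gripper": 1}, {"tx": -0.007, "ty": -0.0087, "tz": 0.0077, "ax": -0.0096, "ay": 0.1859, "az": -0.0027, "gripper": 1}, {"tx": -0.0083, "ty": -0.0088, "tz": 0.0062, "ax": -0.0096, "ay": 0.1859, "az": -0.0027, "gripper": 1}, {"tx": 0.0, "ty": 0.0, "tz": 0.0242, "ax": 0.0, "ay": 0.0, "az": 0.0, "gripper": 1}, {"tx": 0.0, "ty": 0.0, "tz": 0.0242, "ax": 0.0, "ay": 0.0, "az": 0.0, "gripper": 1}, {"tx": 0.0, "ty": 0.0, "tz": 0.0242, "ax": 0.0, "ay": 0.0, "az": 0.0, "gripper": 1}, {"tx": 0.0, "ty": 0.0, "tz": 0.0242, "ax": 0.0, "ay": 0.0, "az": 0.0, "gripper": 1}]
```

Emit:
play_rows(commands=[{"tx":-0.004,"ty":-0.009,"tz":0.01,"ax":-0.008,"ay":0.149,"az":-0.002,"gripper":1},{"tx":-0.005,"ty":-0.009,"tz":0.009,"ax":-0.008,"ay":0.149,"az":-0.002,"gripper":1},{"tx":-0.007,"ty":-0.009,"tz":0.008,"ax":-0.008,"ay":0.149,"az":-0.002,"gripper":1},{"tx":-0.008,"ty":-0.009,"tz":0.006,"ax":-0.008,"ay":0.149,"az":-0.002,"gripper":1},{"tx":0,"ty":0,"tz":0,"ax":-0.008,"ay":0.149,"az":-0.002,"gripper":1},{"tx":0,"ty":0,"tz":0,"ax":0,"ay":0,"az":0,"gripper":1}])

```text
time_s: 3.65
position: [0.4511, 0.2128, 0.1894]
ee_rot: [-0.098, 0.995, 0.002, -0.006]
force: [1.0, -0.2, -0.1]
grip_width: 0.0856
finger_force: 0.0
```

Run:
```python
from p import *
plan([((.453,.213,.19),11.5,0,1),((.453,.213,.103),11.5,0,4)],1)
```

```text
t 3.65 q [ 0.33 -0.11  1.82  0.01  1.43 -1.43] G [0.4512 0.2128 0.1974] F [ 1.  -0.2 -0.1]
per row mm 7.7 deg 0.7
per row mm 21.8 deg 0.0
[{"tx": -0.002, "ty": -0.0002, "tz": 0.0074, "ax": 0.0046, "ay": -0.0115, "az": -0.0038, "gripper": 1}, {"tx": 0.0, "ty": 0.0, "tz": 0.0217, "ax": 0.0, "ay": 0.0, "az": 0.0, "gripper": 1}, {"tx": 0.0, "ty": 0.0, "tz": 0.0217, "ax": 0.0, "ay": 0.0, "az": 0.0, "gripper": 1}, {"tx": 0.0, "ty": 0.0, "tz": 0.0217, "ax": 0.0, "ay": 0.0, "az": 0.0, "gripper": 1}, {"tx": 0.0, "ty": 0.0, "tz": 0.0217, "ax": 0.0, "ay": 0.0, "az": 0.0, "gripper": 1}]
```

Emit:
play_rows(commands=[{"tx":-0.002,"ty":0,"tz":0.007,"ax":0.005,"ay":-0.0115,"az":-0.004,"gripper":1},{"tx":0,"ty":0,"tz":0.03,"ax":0,"ay":0,"az":0,"gripper":1},{"tx":0,"ty":0,"tz":0.03,"ax":0,"ay":0,"az":0,"gripper":1},{"tx":0,"ty":0,"tz":0.018,"ax":0,"ay":0,"az":0,"gripper":1},{"tx":0,"ty":0,"tz":0.009,"ax":0,"ay":0,"az":0,"gripper":1},{"tx":0,"ty":0,"tz":0,"ax":0,"ay":0,"az":0,"gripper":-1},{"tx":0,"ty":0,"tz":0,"ax":0,"ay":0,"az":0,"gripper":-1},{"tx":0,"ty":0,"tz":0,"ax":0,"ay":0,"az":0,"gripper":-1},{"tx":0,"ty":0,"tz":0,"ax":0,"ay":0,"az":0,"gripper":-1},{"tx":0,"ty":0,"tz":0,"ax":0,"ay":0,"az":0,"gripper":-1},{"tx":0,"ty":0,"tz":0,"ax":0,"ay":0,"az":0,"gripper":-1}], squeeze=50)

```text
time_s: 5.03
position: [0.4531, 0.2141, 0.0982]
ee_rot: [-0.101, 0.995, 0.001, 0.003]
force: [-0.3, 1.3, 4.1]
grip_width: 0.0257
finger_force: 55.3
```

Run:
```python
from p import *
S=(.56,.0,.104)
plan([((.453,.213,.13),11.5,0,1),((.50,.12,.145),2,0,3),((.56,0,.13),-7.5,0,3)],-1)
```

```text
t 5.03 q [ 0.34 -0.02  1.92 -0.    1.24 -1.43] G [0.4531 0.2141 0.1062] F [-0.3  1.3  4.1]
per row mm 23.8 deg 0.4
per row mm 35.1 deg 3.2
per row mm 45.0 deg 3.2
[{"tx": 0.0002, "ty": -0.0011, "tz": -0.0238, "ax": 0.0005, "ay": 0.0061, "az": 0.0021, "gripper": -1}, {"tx": -0.0092, "ty": -0.0335, "tz": -0.005, "ax": 0.0, "ay": 0.0, "az": 0.0553, "gripper": -1}, {"tx": -0.011, "ty": -0.0329, "tz": -0.005, "ax": 0.0, "ay": 0.0, "az": 0.0553, "gripper": -1}, {"tx": -0.0128, "ty": -0.0323, "tz": -0.005, "ax": 0.0, "ay": 0.0, "az": 0.0553, "gripper": -1}, {"tx": -0.0186, "ty": -0.0407, "tz": 0.005, "ax": 0.0, "ay": 0.0, "az": 0.0553, "gripper": -1}, {"tx": -0.0208, "ty": -0.0396, "tz": 0.005, "ax": 0.0, "ay": 0.0, "az": 0.0553, "gripper": -1}, {"tx": -0.023, "ty": -0.0384, "tz": 0.005, "ax": 0.0, "ay": 0.0, "az": 0.0553, "gripper": -1}]
```

Emit:
play_rows(commands=[{"tx":0,"ty":-0.001,"tz":-0.024,"ax":0,"ay":0.006,"az":0.002,"gripper":-1},{"tx":-0.009,"ty":-0.0335,"tz":-0.005,"ax":0,"ay":0,"az":0.0553,"gripper":-1},{"tx":-0.011,"ty":-0.033,"tz":-0.005,"ax":0,"ay":0,"az":0.0553,"gripper":-1},{"tx":-0.013,"ty":-0.032,"tz":-0.005,"ax":0,"ay":0,"az":0.0553,"gripper":-1},{"tx":-0.0185,"ty":-0.041,"tz":0.005,"ax":0,"ay":0,"az":0.0553,"gripper":-1},{"tx":-0.021,"ty":-0.0395,"tz":0.005,"ax":0,"ay":0,"az":0.0553,"gripper":-1},{"tx":-0.023,"ty":-0.0385,"tz":0.005,"ax":0,"ay":0,"az":0.0553,"gripper":-1},{"tx":0,"ty":0,"tz":0,"ax":0,"ay":0,"az":0,"gripper":-1},{"tx":0,"ty":0,"tz":0,"ax":0,"ay":0,"az":0,"gripper":-1}])

```text
time_s: 6.15
position: [0.5587, -0.0003, 0.1201]
ee_rot: [0.066, 0.998, 0.0, -0.002]
force: [0.7, 0.0, -3.4]
grip_width: 0.0252
finger_force: 53.9
```

Run:
```python
from p import *
plan([((.56,0,.109),-7.5,0,1)],-1)
```

```text
t 6.15 q [-0.09  0.11  1.73  0.    1.3  -1.53] G [ 5.587e-01 -3.000e-04  1.281e-01] F [ 0.7  0.  -3.4]
per row mm 19.2 deg 0.2
[{"tx": -0.0013, "ty": 0.0004, "tz": 0.0191, "ax": -0.0001, "ay": -0.0039, "az": -0.0007, "gripper": -1}]
```

Emit:
play_rows(commands=[{"tx":-0.001,"ty":0,"tz":0.012,"ax":0,"ay":-0.004,"az":0,"gripper":-1},{"tx":0,"ty":0,"tz":0.005,"ax":0,"ay":0,"az":0,"gripper":-1},{"tx":0,"ty":0,"tz":0.002,"ax":0,"ay":0,"az":0,"gripper":-1},{"tx":0,"ty":0,"tz":0.001,"ax":0,"ay":0,"az":0,"gripper":-1},{"tx":0,"ty":0,"tz":0,"ax":0,"ay":0,"az":0,"gripper":-1}])

```text
time_s: 6.78
position: [0.5608, -0.0004, 0.1014]
ee_rot: [0.065, 0.998, -0.0, 0.001]
force: [0.6, -0.0, -3.5]
grip_width: 0.0255
finger_force: 53.9
```

Run:
```python
from p import *
plan([((.5595,0,.104),-7.5,45,5)],0.5)
```

```text
t 6.78 q [-0.09  0.14  1.75 -0.    1.26 -1.53] G [ 5.607e-01 -4.000e-04  1.094e-01] F [ 0.6 -0.  -3.5]
per row mm 1.1 deg 9.0
[{"tx": -0.0009, "ty": 0.0, "tz": 0.0006, "ax": 0.0, "ay": -0.1565, "az": 0.0, "gripper": 0.5}, {"tx": -0.0008, "ty": 0.0, "tz": 0.0007, "ax": 0.0, "ay": -0.1565, "az": 0.0, "gripper": 0.5}, {"tx": -0.0006, "ty": 0.0, "tz": 0.0009, "ax": 0.0, "ay": -0.1565, "az": 0.0, "gripper": 0.5}, {"tx": -0.0005, "ty": 0.0, "tz": 0.0009, "ax": 0.0, "ay": -0.1565, "az": 0.0, "gripper": 0.5}, {"tx": -0.0003, "ty": 0.0, "tz": 0.001, "ax": 0.0, "ay": -0.1565, "az": 0.0, "gripper": 0.5}]
```

Emit:
play_rows(commands=[{"tx":0,"ty":0,"tz":0.0015,"ax":0,"ay":0,"az":0,"gripper":-1},{"tx":0,"ty":0,"tz":0.001,"ax":0,"ay":0,"az":0,"gripper":-1},{"tx":0,"ty":0,"tz":0.001,"ax":0,"ay":0,"az":0,"gripper":-1},{"tx":0,"ty":0,"tz":0,"ax":0,"ay":0,"az":0,"gripper":-1}])

```text
time_s: 7.28
position: [0.5609, -0.0005, 0.0981]
ee_rot: [0.066, 0.998, -0.0, 0.002]
force: [-0.7, -0.1, -0.3]
grip_width: 0.0251
finger_force: 54.3
```

Emit:
play_rows(commands=[{"tx":0,"ty":0,"tz":0,"ax":0,"ay":0,"az":0,"gripper":0.5},{"tx":0,"ty":0,"tz":0,"ax":0,"ay":0,"az":0,"gripper":0.5},{"tx":0,"ty":0,"tz":0,"ax":0,"ay":0,"az":0,"gripper":0.5},{"tx":-0.001,"ty":0,"tz":0.0002,"ax":0,"ay":-0.157,"az":0,"gripper":0.5},{"tx":-0.001,"ty":0,"tz":0.0002,"ax":0,"ay":-0.157,"az":0,"gripper":0.5},{"tx":-0.001,"ty":0,"tz":0.0003,"ax":0,"ay":-0.157,"az":0,"gripper":0.5},{"tx":-0.001,"ty":0,"tz":0.0005,"ax":0,"ay":-0.157,"az":0,"gripper":0.5},{"tx":-0.001,"ty":0,"tz":0.0005,"ax":0,"ay":-0.157,"az":0,"gripper":0.5},{"tx":0,"ty":0,"tz":0,"ax":0,"ay":0,"az":0,"gripper":0.5}])

```text
time_s: 8.4
position: [0.5613, -0.0007, 0.0925]
ee_rot: [0.06, 0.923, -0.025, 0.379]
force: [0.3, -0.2, -1.4]
grip_width: 0.0639
finger_force: 0.0
```

Run:
```python
from p import *
plan([((.560,-.0005,.103),-7.5,45,1)],0.5)
```

```text
t 8.4 q [-0.06 -0.42  2.47 -0.16  0.31 -1.37] G [0.5557 0.     0.0982] F [ 0.3 -0.2 -1.4]
per row mm 6.5 deg 0.3
[{"tx": -0.0065, "ty": 0.0, "tz": -0.0004, "ax": -0.0007, "ay": -0.0059, "az": 0.001, "gripper": 0.5}]
```

Emit:
play_rows(commands=[{"tx":-0.0065,"ty":0,"tz":-0.0005,"ax":0,"ay":-0.006,"az":0,"gripper":0.5},{"tx":0,"ty":0,"tz":0,"ax":0,"ay":0,"az":0,"gripper":-1},{"tx":0,"ty":0,"tz":0,"ax":0,"ay":0,"az":0,"gripper":-1},{"tx":0,"ty":0,"tz":0,"ax":0,"ay":0,"az":0,"gripper":-1},{"tx":0,"ty":0,"tz":0,"ax":0,"ay":0,"az":0,"gripper":-1},{"tx":0,"ty":0,"tz":0,"ax":0,"ay":0,"az":0,"gripper":-1}], squeeze=100)

```text
time_s: 9.15
position: [0.5716, -0.0017, 0.1047]
ee_rot: [0.06, 0.92, -0.025, 0.387]
force: [3.5, 1.0, 5.2]
grip_width: 0.0249
finger_force: 98.4
```

Run:
```python
from p import *
B=np.array([.694,-.024]); d=np.array([np.cos(np.radians(7.5)),-np.sin(np.radians(7.5))])
print(readout.state()["position"], B-d*.06)
A=B-d*.075
s=readout.state(); G0=s["position"]-.008*Ro.from_quat(s["ee_rot"]).as_matrix()[:,2]
plan([((G0[0],G0[1],G0[2]+.041),-7.5,45,3),((A[0],A[1],G0[2]+.041),-7.5,45,3)],-1)
```

```text
[ 0.57155132 -0.00174361  0.10465505] [ 0.63451331 -0.01616843]
t 9.15 q [-0.06 -0.41  2.45 -0.16  0.31 -1.37] G [ 0.5659 -0.001   0.1102] F [3.5 1.  5.2]
per row mm 13.6 deg 0.2
per row mm 18.5 deg 0.0
[{"tx": -0.0097, "ty": 0.0, "tz": -0.0096, "ax": 0.0, "ay": 0.0039, "az": 0.0001, "gripper": -1}, {"tx": -0.0097, "ty": 0.0, "tz": -0.0096, "ax": 0.0, "ay": 0.0039, "az": 0.0001, "gripper": -1}, {"tx": -0.0097, "ty": 0.0, "tz": -0.0096, "ax": 0.0, "ay": 0.0039, "az": 0.0001, "gripper": -1}, {"tx": -0.013, "ty": -0.002, "tz": 0.013, "ax": 0.0, "ay": 0.0, "az": 0.0, "gripper": -1}, {"tx": -0.013, "ty": -0.002, "tz": 0.013, "ax": 0.0, "ay": 0.0, "az": 0.0, "gripper": -1}, {"tx": -0.013, "ty": -0.002, "tz": 0.013, "ax": 0.0, "ay": 0.0, "az": 0.0, "gripper": -1}]
```

Measured just after the lean, the arm was still settling, so I overcorrected: the grasp sits about 5 mm forward and 7 mm high. I'll open and regrasp properly.

Emit:
play_rows(commands=[{"tx":0,"ty":0,"tz":0,"ax":0,"ay":0,"az":0,"gripper":0.3},{"tx":0,"ty":0,"tz":0,"ax":0,"ay":0,"az":0,"gripper":0.3},{"tx":0.004,"ty":0,"tz":0,"ax":0,"ay":0,"az":0,"gripper":0.3},{"tx":0.004,"ty":0,"tz":0,"ax":0,"ay":0.006,"az":0,"gripper":0.3},{"tx":0,"ty":0,"tz":0,"ax":0,"ay":0,"az":0,"gripper":0.3},{"tx":0,"ty":0,"tz":0,"ax":0,"ay":0,"az":0,"gripper":0.3},{"tx":0,"ty":0,"tz":0,"ax":0,"ay":0,"az":0,"gripper":0.3}])

```text
time_s: 10.02
position: [0.5647, -0.001, 0.0972]
ee_rot: [0.06, 0.921, -0.025, 0.383]
force: [0.1, 0.3, -0.6]
grip_width: 0.0556
finger_force: 0.0
```

Run:
```python
from p import *
plan([((.561,-.0005,.103),-7.5,45,1)],0.3)
```

```text
t 10.03 q [-0.06 -0.42  2.47 -0.16  0.31 -1.37] G [ 5.590e-01 -3.000e-04  1.028e-01] F [ 0.1  0.3 -0.6]
per row mm 2.0 deg 0.1
[{"tx": -0.0015, "ty": 0.0, "tz": 0.0013, "ax": -0.0004, "ay": 0.0024, "az": 0.0, "gripper": 0.3}]
```

Emit:
play_rows(commands=[{"tx":0,"ty":0,"tz":0,"ax":0,"ay":0,"az":0,"gripper":-1},{"tx":0,"ty":0,"tz":0,"ax":0,"ay":0,"az":0,"gripper":-1},{"tx":0,"ty":0,"tz":0,"ax":0,"ay":0,"az":0,"gripper":-1},{"tx":0,"ty":0,"tz":0,"ax":0,"ay":0,"az":0,"gripper":-1},{"tx":0,"ty":0,"tz":0,"ax":0,"ay":0,"az":0,"gripper":-1}], squeeze=100)

```text
time_s: 10.65
position: [0.5647, -0.001, 0.0972]
ee_rot: [0.06, 0.921, -0.025, 0.383]
force: [-0.3, 1.4, 2.4]
grip_width: 0.0246
finger_force: 98.4
```

Run:
```python
from p import *
B=np.array([.694,-.024]); d=np.array([np.cos(np.radians(7.5)),-np.sin(np.radians(7.5))])
A=B-d*.075
s=readout.state(); G0=s["position"]-.008*Ro.from_quat(s["ee_rot"]).as_matrix()[:,2]
plan([((G0[0],G0[1],G0[2]+.041),-7.5,45,3),((A[0],A[1],G0[2]+.041),-7.5,45,3)],-1)
```

```text
t 10.65 q [-0.06 -0.42  2.47 -0.16  0.31 -1.37] G [ 5.591e-01 -2.000e-04  1.029e-01] F [-0.3  1.4  2.4]
per row mm 13.7 deg 0.1
per row mm 20.7 deg 0.0
[{"tx": -0.0097, "ty": 0.0, "tz": -0.0096, "ax": -0.0001, "ay": 0.0009, "az": 0.0, "gripper": -1}, {"tx": -0.0097, "ty": 0.0, "tz": -0.0096, "ax": -0.0001, "ay": 0.0009, "az": 0.0, "gripper": -1}, {"tx": -0.0097, "ty": 0.0, "tz": -0.0097, "ax": -0.0001, "ay": 0.0009, "az": 0.0, "gripper": -1}, {"tx": -0.0146, "ty": -0.002, "tz": 0.0146, "ax": 0.0, "ay": 0.0, "az": 0.0, "gripper": -1}, {"tx": -0.0146, "ty": -0.002, "tz": 0.0146, "ax": 0.0, "ay": 0.0, "az": 0.0, "gripper": -1}, {"tx": -0.0146, "ty": -0.002, "tz": 0.0146, "ax": 0.0, "ay": 0.0, "az": 0.0, "gripper": -1}]
```

Emit:
play_rows(commands=[{"tx":-0.0097,"ty":0,"tz":-0.0097,"ax":0,"ay":0.001,"az":0,"gripper":-1},{"tx":-0.0097,"ty":0,"tz":-0.0097,"ax":0,"ay":0.001,"az":0,"gripper":-1},{"tx":-0.0097,"ty":0,"tz":-0.0097,"ax":0,"ay":0.001,"az":0,"gripper":-1},{"tx":0,"ty":0,"tz":0,"ax":0,"ay":0,"az":0,"gripper":-1},{"tx":-0.0146,"ty":-0.002,"tz":0.0146,"ax":0,"ay":0,"az":0,"gripper":-1},{"tx":-0.0146,"ty":-0.002,"tz":0.0146,"ax":0,"ay":0,"az":0,"gripper":-1},{"tx":-0.0125,"ty":-0.002,"tz":0.0125,"ax":0,"ay":0,"az":0,"gripper":-1},{"tx":0,"ty":0,"tz":0,"ax":0,"ay":0,"az":0,"gripper":-1},{"tx":0,"ty":0,"tz":0,"ax":0,"ay":0,"az":0,"gripper":-1},{"tx":0,"ty":0,"tz":0,"ax":0,"ay":0,"az":0,"gripper":-1}])

```text
time_s: 11.9
position: [0.6212, -0.0144, 0.1372]
ee_rot: [0.06, 0.922, -0.025, 0.381]
force: [0.0, 0.5, -3.2]
grip_width: 0.0251
finger_force: 98.6
```

Run:
```python
from p import *
from h import *
B=np.array([.694,-.024]); d=np.array([np.cos(np.radians(7.5)),-np.sin(np.radians(7.5))])
A=B-d*.065
plan([((A[0],A[1],.1435),-7.5,45,1)],-1)
for c in("scene","wrist"):
    im,P=cloud(c); np.save(c,P); cv2.imwrite(f"pics/{c}3.png",im)
s=cv2.imread("pics/scene3.png"); w=cv2.imread("pics/wrist3.png")
cv2.imwrite("pics/m3.png",np.hstack([cv2.resize(s[125:275,200:360],None,fx=2.5,fy=2.5),cv2.resize(w,(400,375)[:2])]) if 0 else np.hstack([cv2.resize(s[125:275,200:350],(384,384)),w[:,:416]]))
```

```text
t 11.9 q [-0.09 -0.3   2.29 -0.08  0.37 -1.46] G [ 0.6156 -0.0137  0.1429] F [ 0.   0.5 -3.2]
per row mm 14.1 deg 0.1
[{"tx": -0.0104, "ty": 0.0, "tz": 0.0095, "ax": -0.0003, "ay": -0.0021, "az": 0.0002, "gripper": -1}]
```

View pics/m3.png

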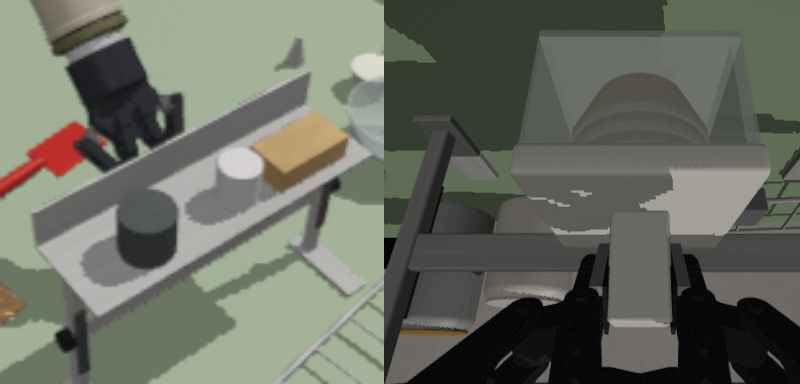

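The tub hangs upright in the leaned gripper, with its lid edge parallel to the bar (wrist rows 235-270), and the gripper is clear of the lip. Next I'll check lid level and bar geometry in the same wrist cloud.

Run:
```python
import numpy as np
P=np.load("wrist.npy"); Q=P.reshape(-1,3); Q=Q[~np.isnan(Q[:,0])]
d=np.array([np.cos(np.radians(7.5)),-np.sin(np.radians(7.5))]); e=np.array([-d[1],d[0]])
O=np.array([.701,-.025]); X=(Q[:,:2]-O)@d; Y=(Q[:,:2]-O)@e; Z=Q[:,2]
m=(X>-.135)&(X<-.04)&(abs(Y)<.06)&(Z>.105)&(Z<.124)
c=np.linalg.lstsq(np.c_[X[m]+.085,Y[m],np.ones(m.sum())],Z[m],rcond=None)[0]
r=abs(Z[m]-np.c_[X[m]+.085,Y[m],np.ones(m.sum())]@c)<.002
c=np.linalg.lstsq(np.c_[X[m][r]+.085,Y[m][r],np.ones(r.sum())],Z[m][r],rcond=None)[0]
print("lid slope x,y deg",np.degrees(c[:2]).round(2),"z",c[2].round(4)); k=np.where(m)[0][r]; print("lid X",np.percentile(X[k],[1,99]).round(4),"Y",np.percentile(Y[k],[1,99]).round(4))
b=(abs(X+.004)<.012)&(Z>.097)&(Z<.116)&(abs(Y)<.15)&(abs(Y)>.07)
for s in(-1,1):
    q=b&(np.sign(Y)==s); print("bar",s,q.sum(),np.percentile(X[q],[2,10,50,98]).round(4) if q.sum() else "")
for z in(.098,.103,.108,.113,.118): 
    q=(abs(X+.004)<.014)&(abs(Z-z)<.002)&(abs(Y)<.15)&(abs(Y)>.07); print(z,q.sum(),np.median(X[q]).round(4), np.polyfit(Y[q],X[q],1).round(4))
w=(abs(Y)<.15)&(abs(X)<.02)&(Z>.085)&(Z<.13); print("barz",np.percentile(Z[w],[2,98]))
```

```text
lid slope x,y deg [ 1.55 -0.24] z 0.1143
lid X [-0.1321 -0.0584] Y [-0.044   0.0546]
bar -1 3108 [-0.0092 -0.0087 -0.0078 -0.0065]
bar 1 3107 [-0.009  -0.0086 -0.0077 -0.0064]
0.098 1207 -0.0077 [ 0.0006 -0.0077]
0.103 1265 -0.0078 [ 0.0004 -0.0078]
0.108 1286 -0.0078 [ 0.0007 -0.0078]
0.113 1343 -0.0078 [ 0.0006 -0.0078]
0.118 1788 -0.0073 [-0.0005 -0.0068]
barz [0.0952164  0.11993321]
```

Emit:
play_rows(commands=[{"tx":0,"ty":0,"tz":0,"ax":0,"ay":0.02,"az":0,"gripper":-1},{"tx":-0.0043,"ty":0,"tz":0.0042,"ax":0,"ay":0,"az":0,"gripper":-1},{"tx":-0.0036,"ty":0,"tz":0.0035,"ax":0,"ay":0,"az":0,"gripper":-1},{"tx":-0.0014,"ty":0,"tz":0.0014,"ax":0,"ay":0,"az":0,"gripper":-1},{"tx":0,"ty":0,"tz":0,"ax":0,"ay":0,"az":0,"gripper":-1},{"tx":0,"ty":0,"tz":0,"ax":0,"ay":0,"az":0,"gripper":-1}])

```text
time_s: 12.75
position: [0.6349, -0.0163, 0.1377]
ee_rot: [0.061, 0.926, -0.025, 0.372]
force: [-0.6, 0.8, -3.1]
grip_width: 0.0249
finger_force: 98.6
```

```bash
cat > x.py <<'E'
from p import *
def X(verb=True):
    d=np.array([np.cos(np.radians(7.5)),-np.sin(np.radians(7.5))]); e=np.array([-d[1],d[0]])
    s=readout.state(); M=Ro.from_quat(s["ee_rot"]).as_matrix(); G=s["position"]-.008*M[:,2]
    print("t",s["time_s"],"GX",round((G[:2]-[.701,-.025])@d,4),"GY",round((G[:2]-[.701,-.025])@e,4),"Gz",round(G[2],4),"lean",np.degrees(np.arccos(-M[2,2])).round(2),"yaw",np.degrees(np.arctan2(-M[0,1],M[1,1])).round(2),"roll",np.degrees(M[2,1]).round(2),"Fd",round(s["force"][:2]@d,1),"F",s["force"].round(1))
X()
E
python3 x.py
```

```text
t 12.75 GX -0.0722 GY -0.0 Gz 0.1435 lean 43.78 yaw -7.51 roll -0.02 Fd -0.7 F [-0.6  0.8 -3.1]
```

Emit:
play_rows(commands=[{"tx":-0.0007,"ty":0,"tz":0.0007,"ax":0,"ay":0,"az":0,"gripper":-1},{"tx":-0.0007,"ty":0,"tz":0.0007,"ax":0,"ay":0,"az":0,"gripper":-1},{"tx":-0.0007,"ty":0,"tz":0.0007,"ax":0,"ay":0,"az":0,"gripper":-1},{"tx":-0.0007,"ty":0,"tz":0.0007,"ax":0,"ay":0,"az":0,"gripper":-1},{"tx":-0.0007,"ty":0,"tz":0.0007,"ax":0,"ay":0,"az":0,"gripper":-1},{"tx":-0.0007,"ty":0,"tz":0.0007,"ax":0,"ay":0,"az":0,"gripper":-1},{"tx":-0.0007,"ty":0,"tz":0.0007,"ax":0,"ay":0,"az":0,"gripper":-1}])

```text
time_s: 13.62
position: [0.6418, -0.0172, 0.1376]
ee_rot: [0.061, 0.926, -0.025, 0.372]
force: [-3.8, 0.6, -2.6]
grip_width: 0.0247
finger_force: 98.8
```

```bash
python3 x.py
```

```text
t 13.625 GX -0.0652 GY 0.0 Gz 0.1433 lean 43.78 yaw -7.51 roll -0.01 Fd -3.9 F [-3.8  0.6 -2.6]
```

Emit:
play_rows(commands=[{"tx":-0.0007,"ty":0,"tz":0.0007,"ax":0,"ay":0,"az":0,"gripper":-1},{"tx":-0.0007,"ty":0,"tz":0.0007,"ax":0,"ay":0,"az":0,"gripper":-1},{"tx":-0.0007,"ty":0,"tz":0.0007,"ax":0,"ay":0,"az":0,"gripper":-1},{"tx":-0.0007,"ty":0,"tz":0.0007,"ax":0,"ay":0,"az":0,"gripper":-1},{"tx":-0.0007,"ty":0,"tz":0.0007,"ax":0,"ay":0,"az":0,"gripper":-1}])

```text
time_s: 14.25
position: [0.6468, -0.0179, 0.1375]
ee_rot: [0.061, 0.926, -0.025, 0.372]
force: [-4.0, 1.0, -3.1]
grip_width: 0.0249
finger_force: 98.8
```

```bash
python3 x.py
```

```text
t 14.25 GX -0.0602 GY -0.0 Gz 0.1433 lean 43.79 yaw -7.51 roll -0.02 Fd -4.1 F [-4.   1.  -3.1]
```

Emit:
play_rows(commands=[{"tx":-0.0005,"ty":0,"tz":0.0005,"ax":0,"ay":0,"az":0,"gripper":-1},{"tx":-0.0005,"ty":0,"tz":0.0005,"ax":0,"ay":0,"az":0,"gripper":-1}])

```text
time_s: 14.5
position: [0.6482, -0.0181, 0.1375]
ee_rot: [0.061, 0.926, -0.025, 0.372]
force: [-4.0, 1.7, -3.3]
grip_width: 0.0247
finger_force: 98.8
```

Emit:
play_rows(commands=[{"tx":-0.0005,"ty":0,"tz":0.0005,"ax":0,"ay":0,"az":0,"gripper":-1},{"tx":0,"ty":0,"tz":0,"ax":0,"ay":0,"az":0,"gripper":-1}])

```text
time_s: 14.75
position: [0.6485, -0.0181, 0.1374]
ee_rot: [0.061, 0.926, -0.025, 0.372]
force: [-14.5, 1.4, 2.8]
grip_width: 0.0247
finger_force: 100.9
```

```bash
python3 x.py
```

```text
t 14.75 GX -0.0585 GY 0.0 Gz 0.1432 lean 43.75 yaw -7.51 roll -0.02 Fd -14.6 F [-14.5   1.4   2.8]
```

Force rose from the steady 4 N slide to 14.6 N, so the wide tab is on its hard stop. I'll back straight off, then move clear and turn the tub.

Emit:
play_rows(commands=[{"tx":0.004,"ty":0,"tz":-0.004,"ax":0,"ay":0,"az":0,"gripper":-1},{"tx":0.0125,"ty":0,"tz":-0.012,"ax":0,"ay":0,"az":0,"gripper":-1},{"tx":0.018,"ty":0,"tz":-0.0175,"ax":0,"ay":0,"az":0,"gripper":-1},{"tx":0.018,"ty":0,"tz":-0.0175,"ax":0,"ay":0,"az":0,"gripper":-1},{"tx":0,"ty":0,"tz":0,"ax":0,"ay":0,"az":0,"gripper":-1},{"tx":0,"ty":0,"tz":0,"ax":0,"ay":0,"az":0,"gripper":-1}])

```text
time_s: 15.5
position: [0.5774, -0.0087, 0.1396]
ee_rot: [0.061, 0.925, -0.025, 0.374]
force: [-0.5, 0.1, -3.2]
grip_width: 0.0249
finger_force: 98.6
```

```bash
python3 x.py
python3 - <<'E'
from p import *
# turn about the vertical through G, in equal steps
s=readout.state(); R=Ro.from_quat(s["ee_rot"]); M=R.as_matrix(); z=M[:,2]; G=s["position"]-.008*z
up=M.T@[0,0,1]; n=9; a=-np.radians(48)/n
G1=np.array([.56,0,G[2]]); out=[]; p=s["position"]
for k in range(n):
    Rn=Ro.from_rotvec([0,0,a])*R; Gk=G+(G1-G)*(k+1)/n; pn=Gk+.008*Rn.as_matrix()[:,2]
    t=R.inv().apply(pn-p); w=(R.inv()*Rn).as_rotvec(); out.append([*t.round(4).tolist(),*w.round(4).tolist()]); R,p=Rn,pn
for o in out: print(o)
E
```

```text
t 15.5 GX -0.1302 GY 0.0 Gz 0.1453 lean 43.97 yaw -7.51 roll -0.01 Fd -0.5 F [-0.5  0.1 -3.2]
[0.001, 0.0002, -0.001, 0.0646, 0.0, 0.067]
[0.0011, 0.0001, -0.001, 0.0646, 0.0, 0.067]
[0.0011, -0.0001, -0.0011, 0.0646, 0.0, 0.067]
[0.0011, -0.0002, -0.0011, 0.0646, 0.0, 0.067]
[0.0012, -0.0004, -0.0011, 0.0646, 0.0, 0.067]
[0.0012, -0.0005, -0.0011, 0.0646, 0.0, 0.067]
[0.0012, -0.0007, -0.0011, 0.0646, 0.0, 0.067]
[0.0011, -0.0008, -0.0011, 0.0646, 0.0, 0.067]
[0.0011, -0.001, -0.0011, 0.0646, 0.0, 0.067]
```

Emit:
play_rows(commands=[{"tx":0.001,"ty":0,"tz":-0.001,"ax":0.0646,"ay":0,"az":0.067,"gripper":-1},{"tx":0.001,"ty":0,"tz":-0.001,"ax":0.0646,"ay":0,"az":0.067,"gripper":-1},{"tx":0.001,"ty":0,"tz":-0.001,"ax":0.0646,"ay":0,"az":0.067,"gripper":-1},{"tx":0.001,"ty":0,"tz":-0.001,"ax":0.0646,"ay":0,"az":0.067,"gripper":-1},{"tx":0.001,"ty":0,"tz":-0.001,"ax":0.0646,"ay":0,"az":0.067,"gripper":-1},{"tx":0.001,"ty":0,"tz":-0.001,"ax":0.0646,"ay":0,"az":0.067,"gripper":-1},{"tx":0.001,"ty":0,"tz":-0.001,"ax":0.0646,"ay":0,"az":0.067,"gripper":-1},{"tx":0.001,"ty":0,"tz":-0.001,"ax":0.0646,"ay":0,"az":0.067,"gripper":-1},{"tx":0.001,"ty":0,"tz":-0.001,"ax":0.0646,"ay":0,"az":0.067,"gripper":-1},{"tx":0,"ty":0,"tz":0,"ax":0,"ay":0,"az":0,"gripper":-1},{"tx":0,"ty":0,"tz":0,"ax":0,"ay":0,"az":0,"gripper":-1},{"tx":0,"ty":0,"tz":0,"ax":0,"ay":0,"az":0,"gripper":-1}])

```text
time_s: 17.0
position: [0.565, -0.0029, 0.1372]
ee_rot: [0.42, 0.828, -0.171, 0.33]
force: [0.2, 0.2, -4.6]
grip_width: 0.0252
finger_force: 99.1
```

```bash
python3 x.py
python3 - <<'E'
from p import *
s=readout.state(); M=Ro.from_quat(s["ee_rot"]).as_matrix(); G0=s["position"]-.008*M[:,2]; psi=np.degrees(np.arctan2(-M[0,1],M[1,1])); print(psi)
plan([((G0[0],G0[1],.109),psi,44,3)],-1)
E
```

```text
t 17.0 GX -0.1415 GY 0.0082 Gz 0.143 lean 43.65 yaw -53.91 roll -0.28 Fd 0.2 F [ 0.2  0.2 -4.6]
-53.91157403460408
t 17.0 q [ 0.32 -0.03  2.04 -0.86  1.05  0.11] G [0.5618 0.0016 0.143 ] F [ 0.2  0.2 -4.6]
per row mm 11.3 deg 0.2
[{"tx": 0.0078, "ty": 0.0001, "tz": 0.0082, "ax": -0.0012, "ay": -0.0021, "az": 0.0011, "gripper": -1}, {"tx": 0.0078, "ty": 0.0, "tz": 0.0082, "ax": -0.0012, "ay": -0.0021, "az": 0.0011, "gripper": -1}, {"tx": 0.0078, "ty": 0.0, "tz": 0.0082, "ax": -0.0012, "ay": -0.0021, "az": 0.0011, "gripper": -1}]
```

Emit:
play_rows(commands=[{"tx":0.0075,"ty":0,"tz":0.0075,"ax":0,"ay":0,"az":0,"gripper":-1},{"tx":0.009,"ty":0,"tz":0.0095,"ax":0,"ay":0,"az":0,"gripper":-1},{"tx":0.006,"ty":0,"tz":0.0065,"ax":0,"ay":0,"az":0,"gripper":-1},{"tx":0.0025,"ty":0,"tz":0.0025,"ax":0,"ay":0,"az":0,"gripper":-1},{"tx":0,"ty":0,"tz":0,"ax":0,"ay":0,"az":0,"gripper":-1},{"tx":0,"ty":0,"tz":0,"ax":0,"ay":0,"az":0,"gripper":-1}])

```text
time_s: 17.75
position: [0.5652, -0.0026, 0.1017]
ee_rot: [0.42, 0.828, -0.171, 0.331]
force: [0.3, -0.3, -2.6]
grip_width: 0.0248
finger_force: 99.1
```

Emit:
play_rows(commands=[{"tx":0.0007,"ty":0,"tz":0.0007,"ax":0,"ay":0,"az":0,"gripper":-1},{"tx":0.0007,"ty":0,"tz":0.0007,"ax":0,"ay":0,"az":0,"gripper":-1},{"tx":0.0007,"ty":0,"tz":0.0007,"ax":0,"ay":0,"az":0,"gripper":-1}])

```text
time_s: 18.12
position: [0.5648, -0.0026, 0.0983]
ee_rot: [0.42, 0.828, -0.171, 0.33]
force: [0.1, 0.3, -2.7]
grip_width: 0.0248
finger_force: 99.1
```

```bash
python3 x.py
```

```text
t 18.125 GX -0.1417 GY 0.0084 Gz 0.1041 lean 43.67 yaw -53.96 roll -0.29 Fd 0.1 F [ 0.1  0.3 -2.7]
```

Emit:
play_rows(commands=[{"tx":0.0005,"ty":0,"tz":0.0005,"ax":0,"ay":0,"az":0,"gripper":-1},{"tx":0.0005,"ty":0,"tz":0.0005,"ax":0,"ay":0,"az":0,"gripper":-1},{"tx":0,"ty":0,"tz":0,"ax":0,"ay":0,"az":0,"gripper":-1}])

```text
time_s: 18.5
position: [0.5654, -0.0027, 0.0981]
ee_rot: [0.42, 0.827, -0.171, 0.331]
force: [-4.7, 1.1, 6.1]
grip_width: 0.0248
finger_force: 100.3
```

```bash
python3 x.py
```

```text
t 18.5 GX -0.1411 GY 0.0085 Gz 0.1039 lean 43.75 yaw -53.97 roll -0.24 Fd -4.8 F [-4.7  1.1  6.1]
```

Emit:
play_rows(commands=[{"tx":0,"ty":0,"tz":0,"ax":0,"ay":0,"az":0,"gripper":0.5},{"tx":0,"ty":0,"tz":0,"ax":0,"ay":0,"az":0,"gripper":0.5},{"tx":0,"ty":0,"tz":0,"ax":0,"ay":0,"az":0,"gripper":0.5},{"tx":-0.007,"ty":0,"tz":-0.007,"ax":0,"ay":0,"az":0,"gripper":0.5},{"tx":-0.014,"ty":0,"tz":-0.014,"ax":0,"ay":0,"az":0,"gripper":0.5},{"tx":-0.014,"ty":0,"tz":-0.014,"ax":0,"ay":0,"az":0,"gripper":0.5},{"tx":-0.007,"ty":0,"tz":-0.007,"ax":0,"ay":0,"az":0,"gripper":0.5},{"tx":0,"ty":0,"tz":0,"ax":0,"ay":0,"az":0,"gripper":0.5}])

```text
time_s: 19.5
position: [0.5664, -0.0034, 0.1574]
ee_rot: [0.421, 0.827, -0.17, 0.331]
force: [-0.6, -0.5, -0.3]
grip_width: 0.0639
finger_force: 0.0
```

Emit:
play_rows(commands=[{"tx":0,"ty":0,"tz":0,"ax":-0.0641,"ay":0,"az":-0.0666,"gripper":0.5},{"tx":0,"ty":0,"tz":0,"ax":-0.0641,"ay":0,"az":-0.0666,"gripper":0.5},{"tx":0,"ty":0,"tz":0,"ax":-0.0641,"ay":0,"az":-0.0666,"gripper":0.5},{"tx":0,"ty":0,"tz":0,"ax":-0.0641,"ay":0,"az":-0.0666,"gripper":0.5},{"tx":0,"ty":0,"tz":0,"ax":-0.0641,"ay":0,"az":-0.0666,"gripper":0.5},{"tx":0,"ty":0,"tz":0,"ax":-0.0641,"ay":0,"az":-0.0666,"gripper":0.5},{"tx":0,"ty":0,"tz":0,"ax":-0.0641,"ay":0,"az":-0.0666,"gripper":0.5},{"tx":0,"ty":0,"tz":0,"ax":-0.0641,"ay":0,"az":-0.0666,"gripper":0.5},{"tx":0,"ty":0,"tz":0,"ax":-0.0641,"ay":0,"az":-0.0666,"gripper":0.5}])

```text
time_s: 20.62
position: [0.5648, -0.0035, 0.1545]
ee_rot: [0.056, 0.928, -0.022, 0.369]
force: [-0.1, -0.1, -0.8]
grip_width: 0.0637
finger_force: 0.0
```

Emit:
play_rows(commands=[{"tx":0,"ty":0,"tz":0,"ax":-0.0641,"ay":0,"az":-0.0666,"gripper":0.5},{"tx":0,"ty":0,"tz":0,"ax":-0.0641,"ay":0,"az":-0.0666,"gripper":0.5},{"tx":0,"ty":0,"tz":0,"ax":-0.0641,"ay":0,"az":-0.0666,"gripper":0.5},{"tx":0,"ty":0,"tz":0,"ax":-0.0641,"ay":0,"az":-0.0666,"gripper":0.5},{"tx":0,"ty":0,"tz":0,"ax":-0.0641,"ay":0,"az":-0.0666,"gripper":0.5},{"tx":0,"ty":0,"tz":0,"ax":-0.0641,"ay":0,"az":-0.0666,"gripper":0.5},{"tx":0,"ty":0,"tz":0,"ax":-0.0641,"ay":0,"az":-0.0666,"gripper":0.5},{"tx":0,"ty":0,"tz":0,"ax":-0.0641,"ay":0,"az":-0.0666,"gripper":0.5},{"tx":0,"ty":0,"tz":0,"ax":0,"ay":0,"az":0,"gripper":0.5},{"tx":0,"ty":0,"tz":0,"ax":0,"ay":0,"az":0,"gripper":0.5},{"tx":0,"ty":0,"tz":0,"ax":0,"ay":0,"az":0,"gripper":0.5}])

```text
time_s: 22.0
position: [0.565, 0.0486, 0.1879]
ee_rot: [-0.24, 0.912, 0.085, 0.321]
force: [1.1, 1.1, 0.4]
grip_width: 0.0642
finger_force: 0.0
```

```bash
python3 x.py
python3 - <<'E'
from p import *
from h import *
im,P=cloud("wrist"); cv2.imwrite("pics/w4.png",im)
Q=P.reshape(-1,3);Q=Q[~np.isnan(Q[:,0])]; near=np.hypot(Q[:,0]-.563,Q[:,1])<.09
for lo,hi in((.116,.126),(.069,.08)):
    k=Q[near&(Q[:,2]>lo)&(Q[:,2]<hi)]; print(len(k),cv2.minAreaRect(k[:,:2].astype(np.float32)),np.median(k[:,2]))
plan([((.563,.001,.145),36,45,2),((.563,.001,.103),36,45,3)],0.5)
E
```

```text
t 22.0 GX -0.1484 GY 0.0522 Gz 0.1942 lean 38.77 yaw 29.49 roll 0.05 Fd 0.9 F [1.1 1.1 0.4]
2151 ((0.5608898401260376, 0.00372464582324028), (0.027831334620714188, 0.02595490776002407), 35.10725784301758) 0.11957489941504464
16028 ((0.5696422457695007, 0.007469668984413147), (0.09922479838132858, 0.09735578298568726), 35.954044342041016) 0.07375324683969385
t 22.05 q [-0.3  -0.42  2.23  0.61  0.92 -2.66] G [0.5607 0.0461 0.1944] F [ 0.2 -0.6  0. ]
per row mm 33.0 deg 4.5
per row mm 14.0 deg 0.0
[{"tx": 0.0229, "ty": -0.0199, "tz": 0.0129, "ax": -0.0377, "ay": -0.0542, "az": -0.0425, "gripper": 0.5}, {"tx": 0.0244, "ty": -0.0193, "tz": 0.0109, "ax": -0.0377, "ay": -0.0542, "az": -0.0425, "gripper": 0.5}, {"tx": 0.0099, "ty": 0.0, "tz": 0.0099, "ax": 0.0, "ay": 0.0, "az": 0.0, "gripper": 0.5}, {"tx": 0.0099, "ty": 0.0, "tz": 0.0099, "ax": 0.0, "ay": 0.0, "az": 0.0, "gripper": 0.5}, {"tx": 0.0099, "ty": 0.0, "tz": 0.0099, "ax": 0.0, "ay": 0.0, "az": 0.0, "gripper": 0.5}]
```

View pics/w4.png

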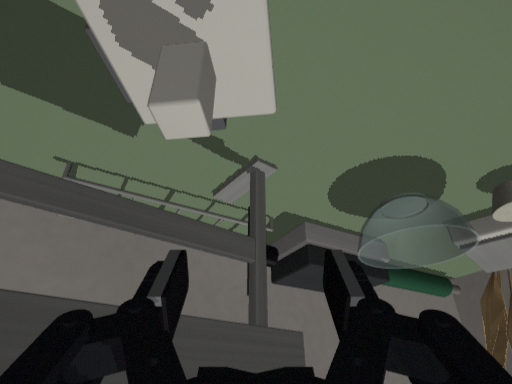

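The last joint reached its limit at -2.66, leaving the gripper off to the side and high; the grip is at (183,90) with the narrow tab beyond it at (222,123), and the tub stands untouched. A half turn of the tool about its axis gives the same grasp away from that limit.

Emit:
play_rows(commands=[{"tx":0,"ty":0,"tz":0,"ax":0,"ay":0,"az":0.185,"gripper":0.5},{"tx":0,"ty":0,"tz":0,"ax":0,"ay":0,"az":0.185,"gripper":0.5},{"tx":0,"ty":0,"tz":0,"ax":0,"ay":0,"az":0.185,"gripper":0.5},{"tx":0,"ty":0,"tz":0,"ax":0,"ay":0,"az":0.185,"gripper":0.5},{"tx":0,"ty":0,"tz":0,"ax":0,"ay":0,"az":0.185,"gripper":0.5},{"tx":0,"ty":0,"tz":0,"ax":0,"ay":0,"az":0.185,"gripper":0.5},{"tx":0,"ty":0,"tz":0,"ax":0,"ay":0,"az":0.185,"gripper":0.5},{"tx":0,"ty":0,"tz":0,"ax":0,"ay":0,"az":0.185,"gripper":0.5},{"tx":0,"ty":0,"tz":0,"ax":0,"ay":0,"az":0.185,"gripper":0.5},{"tx":0,"ty":0,"tz":0,"ax":0,"ay":0,"az":0.185,"gripper":0.5},{"tx":0,"ty":0,"tz":0,"ax":0,"ay":0,"az":0.185,"gripper":0.5},{"tx":0,"ty":0,"tz":0,"ax":0,"ay":0,"az":0.185,"gripper":0.5}])

```text
time_s: 23.55
position: [0.5654, 0.0485, 0.1888]
ee_rot: [0.712, 0.619, 0.326, 0.066]
force: [0.7, -0.5, 0.3]
grip_width: 0.0642
finger_force: 0.0
```

Emit:
play_rows(commands=[{"tx":0,"ty":0,"tz":0,"ax":0,"ay":0,"az":0.185,"gripper":0.5},{"tx":0,"ty":0,"tz":0,"ax":0,"ay":0,"az":0.185,"gripper":0.5},{"tx":0,"ty":0,"tz":0,"ax":0,"ay":0,"az":0.185,"gripper":0.5},{"tx":0,"ty":0,"tz":0,"ax":0,"ay":0,"az":0.185,"gripper":0.5},{"tx":0,"ty":0,"tz":0,"ax":0,"ay":0,"az":0.185,"gripper":0.5},{"tx":0,"ty":0,"tz":0,"ax":0,"ay":0,"az":0,"gripper":0.5},{"tx":0,"ty":0,"tz":0,"ax":0,"ay":0,"az":0,"gripper":0.5}])

```text
time_s: 24.42
position: [0.5656, 0.0487, 0.1891]
ee_rot: [0.912, 0.241, 0.321, -0.085]
force: [-0.1, 0.4, 0.7]
grip_width: 0.0642
finger_force: 0.0
```

```bash
sed -i 's/    return Ro.from_matrix(np.stack(\[np.cross(y,z),y,z\],1))/    y=-y  # flipped half turn\n    return Ro.from_matrix(np.stack([np.cross(y,z),y,z],1))/' p.py
sed -i 's/np.arctan2(-M\[0,1\],M\[1,1\])/np.arctan2(M[0,1],-M[1,1])/' x.py
python3 x.py
python3 - <<'E'
from p import *
plan([((.563,.0015,.16),36,45,3)],0.5)
E
```

```text
t 24.425 GX -0.1479 GY 0.0523 Gz 0.1953 lean 38.82 yaw 29.57 roll 0.04 Fd -0.2 F [-0.1  0.4  0.7]
t 24.43 q [-0.3  -0.42  2.23  0.61  0.92  0.48] G [0.5612 0.0462 0.1953] F [-0.1  0.4  0.7]
per row mm 18.7 deg 3.0
[{"tx": -0.0124, "ty": 0.013, "tz": 0.0049, "ax": 0.0252, "ay": 0.0359, "az": -0.0277, "gripper": 0.5}, {"tx": -0.0129, "ty": 0.0128, "tz": 0.0041, "ax": 0.0252, "ay": 0.0359, "az": -0.0277, "gripper": 0.5}, {"tx": -0.0134, "ty": 0.0125, "tz": 0.0033, "ax": 0.0252, "ay": 0.0359, "az": -0.0277, "gripper": 0.5}]
```

Emit:
play_rows(commands=[{"tx":-0.0125,"ty":0.013,"tz":0.005,"ax":0.0252,"ay":0.0359,"az":-0.0277,"gripper":0.5},{"tx":-0.013,"ty":0.013,"tz":0.004,"ax":0.0252,"ay":0.0359,"az":-0.0277,"gripper":0.5},{"tx":-0.0135,"ty":0.0125,"tz":0.0035,"ax":0.0252,"ay":0.0359,"az":-0.0277,"gripper":0.5},{"tx":0,"ty":0,"tz":0,"ax":0,"ay":0,"az":0,"gripper":0.5},{"tx":0,"ty":0,"tz":0,"ax":0,"ay":0,"az":0,"gripper":0.5},{"tx":0,"ty":0,"tz":0,"ax":0,"ay":0,"az":0,"gripper":0.5}])

```text
time_s: 25.18
position: [0.568, 0.0054, 0.155]
ee_rot: [0.879, 0.285, 0.364, -0.118]
force: [-0.1, -0.1, -0.9]
grip_width: 0.0641
finger_force: 0.0
```

```bash
python3 x.py
python3 - <<'E'
from p import *
plan([((.563,.0015,.16),36,45,1),((.563,.0015,.103),36,45,4)],0.5)
E
```

```text
t 25.175 GX -0.14 GY 0.0089 Gz 0.1607 lean 45.04 yaw 35.91 roll -0.05 Fd -0.1 F [-0.1 -0.1 -0.9]
t 25.18 q [-0.5  -0.27  2.24  0.87  0.99  0.01] G [0.5634 0.0021 0.1607] F [-0.1 -0.1 -0.9]
per row mm 1.0 deg 0.1
per row mm 14.2 deg 0.0
[{"tx": -0.001, "ty": 0.0003, "tz": 0.0, "ax": 0.0005, "ay": -0.0007, "az": -0.0018, "gripper": 0.5}, {"tx": -0.0101, "ty": 0.0, "tz": 0.0101, "ax": 0.0, "ay": 0.0, "az": 0.0, "gripper": 0.5}, {"tx": -0.0101, "ty": 0.0, "tz": 0.0101, "ax": 0.0, "ay": 0.0, "az": 0.0, "gripper": 0.5}, {"tx": -0.0101, "ty": 0.0, "tz": 0.0101, "ax": 0.0, "ay": 0.0, "az": 0.0, "gripper": 0.5}, {"tx": -0.0101, "ty": 0.0, "tz": 0.0101, "ax": 0.0, "ay": 0.0, "az": 0.0, "gripper": 0.5}]
```

Emit:
play_rows(commands=[{"tx":-0.011,"ty":0.0003,"tz":0.01,"ax":0,"ay":0,"az":-0.002,"gripper":0.5},{"tx":-0.013,"ty":0,"tz":0.013,"ax":0,"ay":0,"az":0,"gripper":0.5},{"tx":-0.011,"ty":0,"tz":0.011,"ax":0,"ay":0,"az":0,"gripper":0.5},{"tx":-0.006,"ty":0,"tz":0.006,"ax":0,"ay":0,"az":0,"gripper":0.5},{"tx":0,"ty":0,"tz":0,"ax":0,"ay":0,"az":0,"gripper":0.5},{"tx":0,"ty":0,"tz":0,"ax":0,"ay":0,"az":0,"gripper":0.5}])

```text
time_s: 25.92
position: [0.5676, 0.0043, 0.0974]
ee_rot: [0.879, 0.285, 0.364, -0.118]
force: [-0.5, -0.1, 0.1]
grip_width: 0.0641
finger_force: 0.0
```

```bash
python3 x.py
python3 - <<'E'
from p import *
plan([((.563,.0015,.103),36,45,1)],0.5)
E
```

```text
t 25.925 GX -0.1402 GY 0.0077 Gz 0.1031 lean 45.04 yaw 35.93 roll -0.03 Fd -0.5 F [-0.5 -0.1  0.1]
t 25.93 q [-0.5  -0.15  2.26  0.95  0.9  -0.13] G [0.563  0.0009 0.1031] F [-0.5 -0.1  0.1]
per row mm 0.6 deg 0.1
[{"tx": 0.0002, "ty": -0.0004, "tz": 0.0003, "ax": 0.0006, "ay": -0.0008, "az": -0.0012, "gripper": 0.5}]
```

Emit:
play_rows(commands=[{"tx":0,"ty":0,"tz":0,"ax":0,"ay":0,"az":0,"gripper":-1},{"tx":0,"ty":0,"tz":0,"ax":0,"ay":0,"az":0,"gripper":-1},{"tx":0,"ty":0,"tz":0,"ax":0,"ay":0,"az":0,"gripper":-1},{"tx":0,"ty":0,"tz":0,"ax":0,"ay":0,"az":0,"gripper":-1},{"tx":0,"ty":0,"tz":0,"ax":0,"ay":0,"az":0,"gripper":-1},{"tx":0.006,"ty":0,"tz":-0.006,"ax":0,"ay":0,"az":0,"gripper":-1},{"tx":0.012,"ty":0,"tz":-0.012,"ax":0,"ay":0,"az":0,"gripper":-1},{"tx":0.011,"ty":0,"tz":-0.011,"ax":0,"ay":0,"az":0,"gripper":-1},{"tx":0,"ty":0,"tz":0,"ax":0,"ay":0,"az":0,"gripper":-1},{"tx":0,"ty":0,"tz":0,"ax":0,"ay":0,"az":0,"gripper":-1}], squeeze=100)

```text
time_s: 27.18
position: [0.5669, 0.0043, 0.1375]
ee_rot: [0.879, 0.285, 0.364, -0.119]
force: [-0.1, -0.1, -2.9]
grip_width: 0.0249
finger_force: 98.3
```

```bash
cat > turn.py <<'E'
import sys
from p import *
# turn about the vertical while G goes to a point: args psi_end n X Y(leveller) dz
pe,n,gx,gy,gz=map(float,sys.argv[1:]); n=int(n)
s=readout.state(); R=Ro.from_quat(s["ee_rot"]); M=R.as_matrix(); G=s["position"]-.008*M[:,2]; p=s["position"]
psi=np.degrees(np.arctan2(M[0,1],-M[1,1])); a=np.radians(pe-psi)/n; G1=np.array([gx,gy,gz]); print("psi",psi,"G",G)
for k in range(n):
    Rn=Ro.from_rotvec([0,0,a])*R; Gk=G+(G1-G)*(k+1)/n; pn=Gk+.008*Rn.as_matrix()[:,2]
    t=R.inv().apply(pn-p); w=(R.inv()*Rn).as_rotvec(); print(t.round(4).tolist(),w.round(4).tolist()); R,p=Rn,pn
E
python3 x.py; python3 turn.py -7.5 9 .595 -.011 .144
```

```text
t 27.175 GX -0.1408 GY 0.0077 Gz 0.1431 lean 45.0 yaw 35.93 roll -0.06 Fd -0.1 F [-0.1 -0.1 -2.9]
psi 35.93233549846147 G [0.56236953 0.00100711 0.14311936]
[0.0016, 0.0037, 0.0014] [-0.0596, 0.0001, 0.0596]
[0.0018, 0.0035, 0.0016] [-0.0596, 0.0001, 0.0596]
[0.0019, 0.0033, 0.0018] [-0.0596, 0.0001, 0.0596]
[0.0021, 0.003, 0.002] [-0.0596, 0.0001, 0.0596]
[0.0022, 0.0028, 0.0021] [-0.0596, 0.0001, 0.0596]
[0.0024, 0.0025, 0.0022] [-0.0596, 0.0001, 0.0596]
[0.0025, 0.0022, 0.0023] [-0.0596, 0.0001, 0.0596]
[0.0026, 0.0019, 0.0024] [-0.0596, 0.0001, 0.0596]
[0.0027, 0.0016, 0.0025] [-0.0596, 0.0001, 0.0596]
```

Emit:
play_rows(commands=[{"tx":0.0016,"ty":0.0037,"tz":0.0014,"ax":-0.0596,"ay":0,"az":0.0596,"gripper":-1},{"tx":0.0018,"ty":0.0035,"tz":0.0016,"ax":-0.0596,"ay":0,"az":0.0596,"gripper":-1},{"tx":0.002,"ty":0.0033,"tz":0.0018,"ax":-0.0596,"ay":0,"az":0.0596,"gripper":-1},{"tx":0.002,"ty":0.003,"tz":0.002,"ax":-0.0596,"ay":0,"az":0.0596,"gripper":-1},{"tx":0.0022,"ty":0.0028,"tz":0.002,"ax":-0.0596,"ay":0,"az":0.0596,"gripper":-1},{"tx":0.0024,"ty":0.0025,"tz":0.0022,"ax":-0.0596,"ay":0,"az":0.0596,"gripper":-1},{"tx":0.0025,"ty":0.0022,"tz":0.0023,"ax":-0.0596,"ay":0,"az":0.0596,"gripper":-1},{"tx":0.0026,"ty":0.002,"tz":0.0024,"ax":-0.0596,"ay":0,"az":0.0596,"gripper":-1},{"tx":0.0027,"ty":0.0016,"tz":0.0025,"ax":-0.0596,"ay":0,"az":0.0596,"gripper":-1},{"tx":0,"ty":0,"tz":0,"ax":0,"ay":0,"az":0,"gripper":-1},{"tx":0,"ty":0,"tz":0,"ax":0,"ay":0,"az":0,"gripper":-1},{"tx":0,"ty":0,"tz":0,"ax":0,"ay":0,"az":0,"gripper":-1}])

```text
time_s: 28.68
position: [0.5987, -0.0118, 0.1375]
ee_rot: [0.924, -0.05, 0.38, 0.02]
force: [-0.8, -1.6, -2.9]
grip_width: 0.0247
finger_force: 98.8
```

```bash
python3 x.py
python3 - <<'E'
from p import *
from h import *
im,P=cloud("wrist"); cv2.imwrite("pics/w5.png",im)
im2,P2=cloud("top"); np.save("top",P2); cv2.imwrite("pics/t5.png",im2)
d=np.array([np.cos(np.radians(7.5)),-np.sin(np.radians(7.5))])
for K,n in((P,"w"),(P2,"t")):
    Q=K.reshape(-1,3);Q=Q[~np.isnan(Q[:,0])]
    X=(Q[:,:2]-[.701,-.025])@d; Y=(Q[:,:2]-[.701,-.025])@[.1305,.9914]; Z=Q[:,2]
    m=(X>-.17)&(X<-.04)&(abs(Y)<.06)&(Z>.106)&(Z<.124)
    if m.sum()<20: print(n,m.sum()); continue
    for i in range(3):
        A=np.c_[X[m]+.1,Y[m],np.ones(m.sum())]; c=np.linalg.lstsq(A,Z[m],rcond=None)[0]; m&=abs(Z-(c[0]*(X+.1)+c[1]*Y+c[2]))<(.004,.002,.0015)[i]
    print(n,m.sum(),"slope",np.degrees(c[:2]).round(2),"z",c[2].round(4),"X",np.percentile(X[m],[1,99]).round(4),"Y",np.percentile(Y[m],[1,99]).round(4))
B=np.array([.701,-.025])+d*-.072
plan([((B[0],B[1],.1435),-7.5,45,3)],-1)
E
```

```text
t 28.675 GX -0.1088 GY -0.0004 Gz 0.1432 lean 44.69 yaw -6.18 roll -0.02 Fd -0.5 F [-0.8 -1.6 -2.9]
w 12966 slope [-0.53  0.69] z 0.114 X [-0.1449 -0.0539] Y [-0.0475  0.0462]
t 397 slope [-0.43  0.55] z 0.1159 X [-0.1488 -0.0515] Y [-0.0485  0.0451]
t 28.77 q [-0.1  -0.38  2.35 -0.01  0.39  1.58] G [ 0.5933 -0.0114  0.1435] F [ 0.  -0.1 -3.7]
per row mm 12.2 deg 0.4
[{"tx": 0.0087, "ty": 0.0001, "tz": 0.0086, "ax": -0.0053, "ay": 0.0016, "az": 0.0052, "gripper": -1}, {"tx": 0.0086, "ty": 0.0, "tz": 0.0086, "ax": -0.0053, "ay": 0.0016, "az": 0.0052, "gripper": -1}, {"tx": 0.0086, "ty": 0.0, "tz": 0.0086, "ax": -0.0053, "ay": 0.0016, "az": 0.0052, "gripper": -1}]
```

View pics/w5.png

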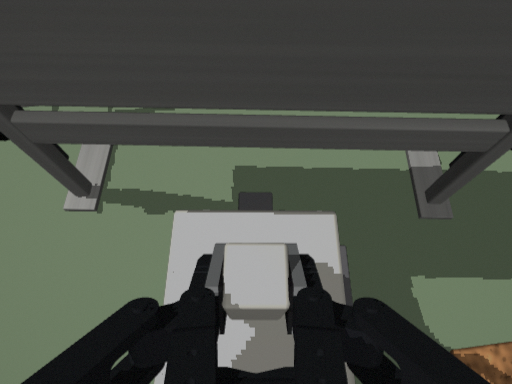

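The narrow tab (255,201) faces the bar squarely, mid-span between the posts. The lid is level within about 0.6°. Closing in now.

Emit:
play_rows(commands=[{"tx":0.0068,"ty":0.0001,"tz":0.0067,"ax":-0.0053,"ay":0.0016,"az":0.0052,"gripper":-1},{"tx":0.0068,"ty":0,"tz":0.0067,"ax":-0.0053,"ay":0.0016,"az":0.0052,"gripper":-1},{"tx":0.006,"ty":0,"tz":0.006,"ax":-0.0053,"ay":0.0016,"az":0.0052,"gripper":-1},{"tx":0,"ty":0,"tz":0,"ax":0,"ay":0,"az":0,"gripper":-1},{"tx":0,"ty":0,"tz":0,"ax":0,"ay":0,"az":0,"gripper":-1},{"tx":0,"ty":0,"tz":0,"ax":0,"ay":0,"az":0,"gripper":-1}])

```text
time_s: 29.52
position: [0.6262, -0.0148, 0.1378]
ee_rot: [0.922, -0.06, 0.382, 0.025]
force: [1.2, 0.4, -4.6]
grip_width: 0.0245
finger_force: 98.5
```

```bash
python3 x.py
```

```text
t 29.525 GX -0.0812 GY 0.0004 Gz 0.1434 lean 45.0 yaw -7.49 roll -0.01 Fd 1.2 F [ 1.2  0.4 -4.6]
```

Emit:
play_rows(commands=[{"tx":0.0011,"ty":0,"tz":0.0011,"ax":0,"ay":0,"az":0,"gripper":-1},{"tx":0.0011,"ty":0,"tz":0.0011,"ax":0,"ay":0,"az":0,"gripper":-1},{"tx":0.0011,"ty":0,"tz":0.0011,"ax":0,"ay":0,"az":0,"gripper":-1},{"tx":0.0007,"ty":0,"tz":0.0007,"ax":0,"ay":0,"az":0,"gripper":-1},{"tx":0.0007,"ty":0,"tz":0.0007,"ax":0,"ay":0,"az":0,"gripper":-1},{"tx":0.0007,"ty":0,"tz":0.0007,"ax":0,"ay":0,"az":0,"gripper":-1},{"tx":0.0007,"ty":0,"tz":0.0007,"ax":0,"ay":0,"az":0,"gripper":-1},{"tx":0.0007,"ty":0,"tz":0.0007,"ax":0,"ay":0,"az":0,"gripper":-1},{"tx":0.0007,"ty":0,"tz":0.0007,"ax":0,"ay":0,"az":0,"gripper":-1}])

```text
time_s: 30.65
position: [0.637, -0.0163, 0.138]
ee_rot: [0.922, -0.06, 0.382, 0.025]
force: [0.3, -0.5, -3.3]
grip_width: 0.0249
finger_force: 98.5
```

```bash
python3 x.py
```

```text
t 30.65 GX -0.0702 GY 0.0003 Gz 0.1437 lean 45.02 yaw -7.5 roll -0.02 Fd 0.4 F [ 0.3 -0.5 -3.3]
```

Emit:
play_rows(commands=[{"tx":0.0007,"ty":0,"tz":0.0007,"ax":0,"ay":0,"az":0,"gripper":-1},{"tx":0.0007,"ty":0,"tz":0.0007,"ax":0,"ay":0,"az":0,"gripper":-1},{"tx":0.0007,"ty":0,"tz":0.0007,"ax":0,"ay":0,"az":0,"gripper":-1},{"tx":0.0007,"ty":0,"tz":0.0007,"ax":0,"ay":0,"az":0,"gripper":-1},{"tx":0.0007,"ty":0,"tz":0.0007,"ax":0,"ay":0,"az":0,"gripper":-1},{"tx":0.0007,"ty":0,"tz":0.0007,"ax":0,"ay":0,"az":0,"gripper":-1}])

```text
time_s: 31.4
position: [0.6426, -0.017, 0.1376]
ee_rot: [0.922, -0.06, 0.382, 0.025]
force: [-3.9, 0.7, -2.8]
grip_width: 0.0245
finger_force: 98.8
```

```bash
python3 x.py
```

```text
t 31.4 GX -0.0646 GY 0.0003 Gz 0.1433 lean 44.97 yaw -7.5 roll -0.01 Fd -3.9 F [-3.9  0.7 -2.8]
```

Emit:
play_rows(commands=[{"tx":0.0007,"ty":0,"tz":0.0007,"ax":0,"ay":0,"az":0,"gripper":-1},{"tx":0.0007,"ty":0,"tz":0.0007,"ax":0,"ay":0,"az":0,"gripper":-1},{"tx":0.0007,"ty":0,"tz":0.0007,"ax":0,"ay":0,"az":0,"gripper":-1},{"tx":0.0007,"ty":0,"tz":0.0007,"ax":0,"ay":0,"az":0,"gripper":-1}])

```text
time_s: 31.9
position: [0.6466, -0.0175, 0.1377]
ee_rot: [0.922, -0.06, 0.382, 0.025]
force: [-3.3, 0.2, -3.9]
grip_width: 0.0249
finger_force: 98.8
```

Emit:
play_rows(commands=[{"tx":0.0005,"ty":0,"tz":0.0005,"ax":0,"ay":0,"az":0,"gripper":-1},{"tx":0.0005,"ty":0,"tz":0.0005,"ax":0,"ay":0,"az":0,"gripper":-1}])

```text
time_s: 32.15
position: [0.648, -0.0177, 0.1377]
ee_rot: [0.922, -0.06, 0.382, 0.025]
force: [-3.9, 0.7, -5.0]
grip_width: 0.0244
finger_force: 98.8
```

Emit:
play_rows(commands=[{"tx":0.0005,"ty":0,"tz":0.0005,"ax":0,"ay":0,"az":0,"gripper":-1},{"tx":0,"ty":0,"tz":0,"ax":0,"ay":0,"az":0,"gripper":-1}])

```text
time_s: 32.4
position: [0.6487, -0.0178, 0.1377]
ee_rot: [0.922, -0.06, 0.382, 0.025]
force: [-5.0, 0.4, -5.2]
grip_width: 0.0247
finger_force: 99.5
```

```bash
python3 x.py
```

```text
t 32.4 GX -0.0585 GY 0.0003 Gz 0.1434 lean 44.98 yaw -7.5 roll -0.01 Fd -5.0 F [-5.   0.4 -5.2]
```

Emit:
play_rows(commands=[{"tx":0.0004,"ty":0,"tz":0.0004,"ax":0,"ay":0,"az":0,"gripper":-1},{"tx":0,"ty":0,"tz":0,"ax":0,"ay":0,"az":0,"gripper":-1}])

```text
time_s: 32.65
position: [0.6488, -0.0178, 0.1377]
ee_rot: [0.922, -0.06, 0.381, 0.025]
force: [-17.6, 2.2, 3.8]
grip_width: 0.0243
finger_force: 101.4
```

```bash
python3 x.py
```

```text
t 32.65 GX -0.0583 GY 0.0003 Gz 0.1433 lean 44.94 yaw -7.5 roll -0.01 Fd -17.8 F [-17.6   2.2   3.8]
```

Force rose from about 4-5 N to 17.8 N at the stop, so the narrow tab is home. I'll back straight off and carry the tub to the mat.

Emit:
play_rows(commands=[{"tx":-0.004,"ty":0,"tz":-0.004,"ax":0,"ay":0,"az":0,"gripper":-1},{"tx":-0.012,"ty":0,"tz":-0.012,"ax":0,"ay":0,"az":0,"gripper":-1},{"tx":-0.018,"ty":0,"tz":-0.018,"ax":0,"ay":0,"az":0,"gripper":-1},{"tx":-0.018,"ty":0,"tz":-0.018,"ax":0,"ay":0,"az":0,"gripper":-1},{"tx":0,"ty":0,"tz":0,"ax":0,"ay":0,"az":0,"gripper":-1},{"tx":0,"ty":0,"tz":0,"ax":0,"ay":0,"az":0,"gripper":-1}])

```text
time_s: 33.4
position: [0.5778, -0.0084, 0.1398]
ee_rot: [0.921, -0.06, 0.384, 0.025]
force: [0.1, -0.1, -3.4]
grip_width: 0.0246
finger_force: 98.7
```

```bash
python3 x.py; python3 turn.py -30 8 .478 -.2365 .145
```

```text
t 33.4 GX -0.13 GY 0.0004 Gz 0.1454 lean 45.22 yaw -7.5 roll -0.02 Fd 0.1 F [ 0.1 -0.1 -3.4]
psi -7.49568084415651 G [ 0.57214019 -0.00767254  0.14541728]
[-0.0056, 0.0302, -0.0056] [-0.0348, 0.0, 0.0346]
[-0.0046, 0.0305, -0.0046] [-0.0348, 0.0, 0.0346]
[-0.0035, 0.0308, -0.0035] [-0.0348, 0.0, 0.0346]
[-0.0025, 0.031, -0.0024] [-0.0348, 0.0, 0.0346]
[-0.0014, 0.0311, -0.0014] [-0.0348, 0.0, 0.0346]
[-0.0003, 0.0312, -0.0003] [-0.0348, 0.0, 0.0346]
[0.0007, 0.0312, 0.0008] [-0.0348, 0.0, 0.0346]
[0.0018, 0.0311, 0.0019] [-0.0348, 0.0, 0.0346]
```

Emit:
play_rows(commands=[{"tx":-0.0056,"ty":0.03,"tz":-0.0056,"ax":-0.0348,"ay":0,"az":0.0346,"gripper":-1},{"tx":-0.0046,"ty":0.0305,"tz":-0.0046,"ax":-0.0348,"ay":0,"az":0.0346,"gripper":-1},{"tx":-0.0035,"ty":0.031,"tz":-0.0035,"ax":-0.0348,"ay":0,"az":0.0346,"gripper":-1},{"tx":-0.0025,"ty":0.031,"tz":-0.0025,"ax":-0.0348,"ay":0,"az":0.0346,"gripper":-1},{"tx":-0.0014,"ty":0.031,"tz":-0.0014,"ax":-0.0348,"ay":0,"az":0.0346,"gripper":-1},{"tx":-0.0003,"ty":0.031,"tz":-0.0003,"ax":-0.0348,"ay":0,"az":0.0346,"gripper":-1},{"tx":0.0007,"ty":0.031,"tz":0.0008,"ax":-0.0348,"ay":0,"az":0.0346,"gripper":-1},{"tx":0.0018,"ty":0.031,"tz":0.0018,"ax":-0.0348,"ay":0,"az":0.0346,"gripper":-1},{"tx":0,"ty":0,"tz":0,"ax":0,"ay":0,"az":0,"gripper":-1},{"tx":0,"ty":0,"tz":0,"ax":0,"ay":0,"az":0,"gripper":-1},{"tx":0,"ty":0,"tz":0,"ax":0,"ay":0,"az":0,"gripper":-1}])

```text
time_s: 34.78
position: [0.4917, -0.24, 0.1405]
ee_rot: [0.894, -0.239, 0.366, 0.099]
force: [0.1, 0.9, -3.6]
grip_width: 0.0249
finger_force: 99.4
```

```bash
python3 x.py
python3 - <<'E'
from p import *
from h import *
im,P=cloud("top"); cv2.imwrite("pics/t6.png",im)
r=nets.silhouettes("top","cork_mat")[:1]
if r: q=P[r[0]["mask"]]; print("mat",r[0]["conf"],np.nanpercentile(q,[1,99],axis=0).round(4).tolist())
Q=P.reshape(-1,3);Q=Q[~np.isnan(Q[:,0])]; near=np.hypot(Q[:,0]-.478,Q[:,1]+.237)<.09
k=Q[near&(Q[:,2]>.105)&(Q[:,2]<.122)]; print("lid",len(k),cv2.minAreaRect(k[:,:2].astype(np.float32)),np.median(k[:,2]))
plan([((.478,-.2365,.117),-30,45,2)],-1)
E
```

```text
t 34.775 GX -0.1846 GY -0.2384 Gz 0.1462 lean 44.57 yaw -29.99 roll 0.17 Fd -0.0 F [ 0.1  0.9 -3.6]
mat 0.68 [[0.4074, -0.305, 0.0028], [0.5518, -0.1622, 0.0475]]
lid 625 ((0.49018487334251404, -0.24027037620544434), (0.09842980653047562, 0.09267252683639526), 62.23268508911133) 0.11853560057257317
t 34.88 q [-0.57 -0.61  2.49  0.06  0.48  1.49] G [ 0.4868 -0.2371  0.1462] F [-0.7 -0.9 -3.2]
per row mm 15.2 deg 0.2
[{"tx": -0.013, "ty": 0.0019, "tz": 0.0076, "ax": 0.001, "ay": 0.0037, "az": 0.0011, "gripper": -1}, {"tx": -0.0131, "ty": 0.0019, "tz": 0.0076, "ax": 0.001, "ay": 0.0037, "az": 0.0011, "gripper": -1}]
```

The elbow joint is at its limit here, about 9 mm short of the mat's centre. Turning the tub in place brings the wrist farther out.

```bash
python3 turn.py 16 9 .478 -.2365 .146
```

```text
psi -29.9893111127014 G [ 0.48677113 -0.23714628  0.14618309]
[-0.0007, -0.0001, -0.0006] [0.0626, 0.0003, -0.0635]
[-0.0007, -0.0002, -0.0006] [0.0626, 0.0003, -0.0635]
[-0.0007, -0.0002, -0.0007] [0.0626, 0.0003, -0.0635]
[-0.0007, -0.0003, -0.0007] [0.0626, 0.0003, -0.0635]
[-0.0007, -0.0004, -0.0007] [0.0626, 0.0003, -0.0635]
[-0.0007, -0.0005, -0.0007] [0.0626, 0.0003, -0.0635]
[-0.0007, -0.0006, -0.0007] [0.0626, 0.0003, -0.0635]
[-0.0007, -0.0007, -0.0007] [0.0626, 0.0003, -0.0635]
[-0.0007, -0.0008, -0.0007] [0.0626, 0.0003, -0.0635]
```

Emit:
play_rows(commands=[{"tx":0,"ty":0,"tz":0,"ax":0.0626,"ay":0,"az":-0.0635,"gripper":-1},{"tx":0,"ty":0,"tz":0,"ax":0.0626,"ay":0,"az":-0.0635,"gripper":-1},{"tx":0,"ty":0,"tz":0,"ax":0.0626,"ay":0,"az":-0.0635,"gripper":-1},{"tx":0,"ty":0,"tz":0,"ax":0.0626,"ay":0,"az":-0.0635,"gripper":-1},{"tx":0,"ty":0,"tz":0,"ax":0.0626,"ay":0,"az":-0.0635,"gripper":-1},{"tx":0,"ty":0,"tz":0,"ax":0.0626,"ay":0,"az":-0.0635,"gripper":-1},{"tx":0,"ty":0,"tz":0,"ax":0.0626,"ay":0,"az":-0.0635,"gripper":-1},{"tx":0,"ty":0,"tz":0,"ax":0.0626,"ay":0,"az":-0.0635,"gripper":-1},{"tx":0,"ty":0,"tz":0,"ax":0.0626,"ay":0,"az":-0.0635,"gripper":-1},{"tx":0,"ty":0,"tz":0,"ax":0,"ay":0,"az":0,"gripper":-1},{"tx":0,"ty":0,"tz":0,"ax":0,"ay":0,"az":0,"gripper":-1},{"tx":0,"ty":0,"tz":0,"ax":0,"ay":0,"az":0,"gripper":-1}])

```text
time_s: 36.38
position: [0.4908, -0.2399, 0.1396]
ee_rot: [0.918, 0.121, 0.374, -0.049]
force: [0.2, 0.1, -3.2]
grip_width: 0.025
finger_force: 99.6
```

```bash
python3 x.py
python3 - <<'E'
from p import *
plan([((.478,-.2365,.120),16,45,3)],-1)
E
```

```text
t 36.375 GX -0.1855 GY -0.2427 Gz 0.1453 lean 44.3 yaw 14.95 roll 0.01 Fd 0.2 F [ 0.2  0.1 -3.2]
t 36.38 q [-1.01 -0.24  2.23  0.87  1.07 -0.11] G [ 0.4854 -0.2414  0.1453] F [ 0.2  0.1 -3.2]
per row mm 8.9 deg 0.4
[{"tx": -0.0073, "ty": -0.0022, "tz": 0.0047, "ax": 0.0043, "ay": 0.004, "az": -0.0043, "gripper": -1}, {"tx": -0.0073, "ty": -0.0023, "tz": 0.0047, "ax": 0.0043, "ay": 0.004, "az": -0.0043, "gripper": -1}, {"tx": -0.0073, "ty": -0.0023, "tz": 0.0046, "ax": 0.0043, "ay": 0.004, "az": -0.0043, "gripper": -1}]
```

Emit:
play_rows(commands=[{"tx":-0.0073,"ty":-0.0022,"tz":0.0047,"ax":0,"ay":0.004,"az":0,"gripper":-1},{"tx":-0.0073,"ty":-0.0023,"tz":0.0047,"ax":0,"ay":0.004,"az":0,"gripper":-1},{"tx":-0.0073,"ty":-0.0023,"tz":0.0046,"ax":0,"ay":0.004,"az":0,"gripper":-1},{"tx":0,"ty":0,"tz":0,"ax":0,"ay":0,"az":0,"gripper":-1},{"tx":0,"ty":0,"tz":0,"ax":0,"ay":0,"az":0,"gripper":-1}])

```text
time_s: 37.0
position: [0.4835, -0.2355, 0.1144]
ee_rot: [0.916, 0.12, 0.379, -0.05]
force: [0.4, -0.1, -4.3]
grip_width: 0.0249
finger_force: 99.6
```

```bash
python3 x.py
python3 - <<'E'
from p import *
from h import *
plan([((.478,-.2365,.112),15,45,1)],-1)
im,P=cloud("wrist"); Q=P.reshape(-1,3);Q=Q[~np.isnan(Q[:,0])]
g=np.radians(15); X=(Q[:,:2]-[.478,-.2365])@[np.cos(g),np.sin(g)]; Y=(Q[:,:2]-[.478,-.2365])@[-np.sin(g),np.cos(g)]; Z=Q[:,2]
m=(abs(X)<.055)&(abs(Y)<.055)&(Z>.078)&(Z<.103)
for i in range(3):
    c=np.linalg.lstsq(np.c_[X[m],Y[m],np.ones(m.sum())],Z[m],rcond=None)[0]; m&=abs(Z-(c[0]*X+c[1]*Y+c[2]))<(.004,.002,.0015)[i]
print(m.sum(),"slope",np.degrees(c[:2]).round(2),"lid z",c[2].round(4),"X",np.percentile(X[m],[1,99]).round(4),"Y",np.percentile(Y[m],[1,99]).round(4))
E
```

```text
t 37.0 GX -0.1934 GY -0.2393 Gz 0.1201 lean 45.01 yaw 14.96 roll -0.01 Fd 0.4 F [ 0.4 -0.1 -4.3]
t 37.0 q [-1.03 -0.21  2.27  0.91  1.04 -0.18] G [ 0.478  -0.237   0.1201] F [ 0.4 -0.1 -4.3]
per row mm 8.1 deg 0.0
[{"tx": -0.0056, "ty": -0.0005, "tz": 0.0058, "ax": 0.0004, "ay": -0.0002, "az": -0.0007, "gripper": -1}]
12603 slope [-0.12  0.67] lid z 0.091 X [-0.0362  0.0472] Y [-0.0481  0.0455]
```

Emit:
play_rows(commands=[{"tx":-0.0025,"ty":0,"tz":0.0025,"ax":-0.008,"ay":0,"az":-0.008,"gripper":-1},{"tx":-0.002,"ty":0,"tz":0.002,"ax":0,"ay":0,"az":0,"gripper":-1},{"tx":-0.001,"ty":0,"tz":0.001,"ax":0,"ay":0,"az":0,"gripper":-1},{"tx":-0.0007,"ty":0,"tz":0.0007,"ax":0,"ay":0,"az":0,"gripper":-1},{"tx":-0.0005,"ty":0,"tz":0.0005,"ax":0,"ay":0,"az":0,"gripper":-1},{"tx":0,"ty":0,"tz":0,"ax":0,"ay":0,"az":0,"gripper":-1}])

```text
time_s: 37.8
position: [0.4835, -0.2355, 0.1049]
ee_rot: [0.916, 0.123, 0.38, -0.045]
force: [-0.0, 0.4, -3.2]
grip_width: 0.0248
finger_force: 99.7
```

```bash
python3 x.py
```

```text
t 37.8 GX -0.1935 GY -0.2392 Gz 0.1105 lean 45.01 yaw 14.98 roll 0.64 Fd -0.1 F [-0.   0.4 -3.2]
```

Emit:
play_rows(commands=[{"tx":-0.0005,"ty":0,"tz":0.0005,"ax":0,"ay":0,"az":0,"gripper":-1},{"tx":-0.0005,"ty":0,"tz":0.0005,"ax":0,"ay":0,"az":0,"gripper":-1},{"tx":0,"ty":0,"tz":0,"ax":0,"ay":0,"az":0,"gripper":-1}])

```text
time_s: 38.17
position: [0.4834, -0.2354, 0.1034]
ee_rot: [0.916, 0.123, 0.38, -0.045]
force: [0.2, 0.2, -3.9]
grip_width: 0.0246
finger_force: 99.7
```

Emit:
play_rows(commands=[{"tx":-0.0003,"ty":0,"tz":0.0003,"ax":0,"ay":0,"az":0,"gripper":-1},{"tx":0,"ty":0,"tz":0,"ax":0,"ay":0,"az":0,"gripper":-1}])

```text
time_s: 38.42
position: [0.4834, -0.2355, 0.103]
ee_rot: [0.916, 0.123, 0.38, -0.045]
force: [0.1, 0.1, -3.6]
grip_width: 0.0249
finger_force: 99.7
```

Emit:
play_rows(commands=[{"tx":-0.0003,"ty":0,"tz":0.0003,"ax":0,"ay":0,"az":0,"gripper":-1},{"tx":-0.0002,"ty":0,"tz":0.0002,"ax":0,"ay":0,"az":0,"gripper":-1},{"tx":0,"ty":0,"tz":0,"ax":0,"ay":0,"az":0,"gripper":-1}])

```text
time_s: 38.8
position: [0.4837, -0.2357, 0.1028]
ee_rot: [0.916, 0.123, 0.38, -0.045]
force: [-1.4, -0.3, 1.3]
grip_width: 0.0249
finger_force: 100.3
```

Emit:
play_rows(commands=[{"tx":0,"ty":0,"tz":0,"ax":0,"ay":0,"az":0,"gripper":0},{"tx":0,"ty":0,"tz":0,"ax":0,"ay":0,"az":0,"gripper":0.5},{"tx":0,"ty":0,"tz":0,"ax":0,"ay":0,"az":0,"gripper":0.5},{"tx":0,"ty":0,"tz":0,"ax":0,"ay":0,"az":0,"gripper":0.5},{"tx":0.006,"ty":0,"tz":-0.006,"ax":0,"ay":0,"az":0,"gripper":0.5},{"tx":0.012,"ty":0,"tz":-0.012,"ax":0,"ay":0,"az":0,"gripper":0.5},{"tx":0.018,"ty":0,"tz":-0.018,"ax":0,"ay":0,"az":0,"gripper":0.5},{"tx":0.018,"ty":0,"tz":-0.018,"ax":0,"ay":0,"az":0,"gripper":0.5},{"tx":0.018,"ty":0,"tz":-0.018,"ax":0,"ay":0,"az":0,"gripper":0.5},{"tx":0,"ty":0,"tz":0,"ax":0,"ay":0,"az":0,"gripper":0.5}])

```text
time_s: 40.05
position: [0.484, -0.2356, 0.2073]
ee_rot: [0.915, 0.123, 0.381, -0.043]
force: [-0.1, 0.0, -0.2]
grip_width: 0.0643
finger_force: 0.0
```

```bash
python3 x.py
python3 - <<'E'
from h import *
g=np.radians(15)
for n in("wrist","top"):
    im,P=cloud(n); cv2.imwrite(f"pics/{n}9.png",im)
    Q=P.reshape(-1,3);Q=Q[~np.isnan(Q[:,0])]
    X=(Q[:,:2]-[.478,-.2365])@[np.cos(g),np.sin(g)]; Y=(Q[:,:2]-[.478,-.2365])@[-np.sin(g),np.cos(g)]; Z=Q[:,2]
    m=(abs(X)<.06)&(abs(Y)<.06)&(Z>.07)&(Z<.09)
    c=np.linalg.lstsq(np.c_[X[m],Y[m],np.ones(m.sum())],Z[m],rcond=None)[0]
    k=(abs(X)<.06)&(abs(Y)<.06)&(Z>.122)&(Z<.132)
    print(n,m.sum(),"slope",np.degrees(c[:2]).round(2),"z",c[2].round(4),"X",np.percentile(X[m],[.2,99.8]).round(4),"Y",np.percentile(Y[m],[.2,99.8]).round(4),"grip",k.sum(),cv2.minAreaRect(Q[k][:,:2].astype(np.float32)) if k.sum()>5 else "")
a=cv2.imread("pics/wrist9.png"); t=cv2.imread("pics/top9.png")
cv2.imwrite("pics/m9.png",np.hstack([cv2.resize(a,(400,300)),cv2.resize(t[180:255,300:400],(400,300))]))
E
```

```text
t 40.05 GX -0.1929 GY -0.2392 Gz 0.213 lean 45.11 yaw 14.97 roll 0.93 Fd -0.1 F [-0.1  0.  -0.2]
wrist 11677 slope [-0.07  0.07] z 0.0793 X [-0.0407  0.0493] Y [-0.05    0.0464] grip 1557 ((0.4785959720611572, -0.23664550483226776), (0.025923913344740868, 0.025937078520655632), 15.877485275268555)
top 975 slope [ 0.09 -0.21] z 0.0809 X [-0.0459  0.05  ] Y [-0.0516  0.0458] grip 100 ((0.47936272621154785, -0.2378828525543213), (0.025248156860470772, 0.02535795420408249), 15.406473159790039)
```

View pics/m9.png

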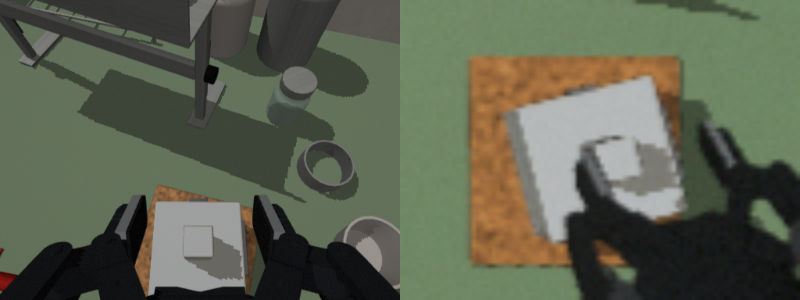

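The tub stands level in the middle of the mat: grip centre at (0.479, -0.237) against a mat centre of (0.478, -0.2365). Both tab faces are about 50 mm from the axis, so both are home, and the gripper is clear.

```bash
python3 -c "
from workcell import close_job; print(close_job())"
```

```text
the job is handed in; nothing more can be done
None
```

I pressed the wide tab home, then the narrow tab, set the tub down level in the middle of the cork mat, let go, and handed the job in at about 40 s; I saw nothing else disturbed.

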